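# Clip a probe in, seat its thumbscrew and hold it a quarter turn back

### The job

Take the steel probe from its rest and push it down past the sprung jaw until it sits fully home in both forks of the clip, about centred between them, and let go of it. Then turn the winged thumbscrew on the clip's post clockwise until it seats against its stop, and back it off a quarter turn so that the jaw keeps a little play; finish still gripping the thumbscrew there, holding it steady so that a colleague can set its lock. Leave the other things on the counter where they are.

Things in the scene. Friction and masses are not known exactly. Their poses are not given: they have to be found in the camera images.
- probe_mid (a point): Centre of the probe: a plain steel rod 16 mm in diameter, 180 mm long, black end plugs of the same diameter, 0.08 to 0.17 kg; either end may go either way. It starts lying level in the rest, its axis 45 mm above the counter. Its x axis runs along the rod.
- rest: Fixed grey plastic rest that carries the probe at the start: base 150 x 60 mm, 8 mm thick, with two V notches at x = +58 and -58 mm (pieces 14 mm wide, up to 51 mm high), nothing between them above the base. Origin under its centre; x along the probe.
- clip_seat (a point): Where the probe's centre belongs in the clip, 60 mm above the counter; x along the seated probe towards the thumbscrew post, y towards the jaw's hinge side, z up. Push the probe straight down at y = 0: it meets the sloping jaw tongues about 16 mm above this point, pushes them aside against a light spring (under 10 N), and they spring back over it.
- clip: Fixed fork clip, origin on the counter straight under clip_seat, same axes. Dark base 10 mm thick, x -63 to 137, y +-43 mm. Two forks 18 mm wide at x = +50 and -50 mm, open upwards, 19 mm between prongs; the -y prongs reach 95 mm above the counter. Between the forks (x within 40 mm) only the 6 mm jaw shaft crosses, top 33 mm above the counter, so a gripper can straddle the probe there.
- jaw (a joint): Angle of the sprung jaw, rad: two steel tongues on one shaft, one leaning over each fork from +y, tops 89 mm above the counter. 0 closed over the fork mouths, grows to 0.6 as pushed open; closes by itself.
- screw (a joint): Angle of the thumbscrew, rad: 0 when seated against its hard stop, grows as it is unscrewed (anticlockwise seen from above), up to 2.8. It starts 0.7 to 2.0 out, stays where it is left, needs about 0.05 N m to turn, does not rise or sink. At 0 its wing is parallel to the seated probe.
- screw_grip (a point): Centre of the thumbscrew's grip on its vertical axis, 115 mm above the counter, 115 mm from clip_seat along its +x. The grip is a flat upright steel wing 32 mm long, 10 mm thick, 26 mm high (101 to 127 mm above the counter) that turns with the screw; x along the wing, z up. The post under it is 34 x 50 mm and 82 mm high.
- beaker: Glass beaker, 68 mm across, 85 mm high, origin under its centre; to be left alone.
- reagent_bottle: Amber bottle, 56 mm across, 110 mm high, origin under its centre; to be left alone.
- sample_jar: Clear jar with black lid, 52 mm across, 60 mm high, origin under its centre; to be left alone.
- stir_rod: Thin steel spatula rod, 8 mm thick, 150 mm long, lying on the counter along its x; to be left alone.
- spanner: Steel spanner 140 mm long lying on the counter along its x; to be left alone.
- weight: Steel calibration weight with a knob, 36 mm across, 46 mm high, origin under its centre; to be left alone.
There are look-alikes about, which are no part of the job. Leave any green or orange look-alike of the part that bears probe_mid alone.

How it is judged:
By the outcome, as a careful person would: the job done as asked, in the order asked, and still so for the second after the job is handed in, while the arm keeps its last pose, push and grip.
It also fails if it takes over 72 s, if anything falls off the work surface, if the arm or the gripper's body presses on something with over 40 N, if the wrist force passes 120 N, or if a joint passes its speed limit or range.

### The arm

A 7-joint arm with a two-finger parallel gripper is mounted at the origin on the work surface. World frame = base frame: x ahead of the robot, y to its left, z up, the work surface at z = 0. Lengths are in m, angles in rad, forces in N, time in s.
With the tool pointing down it reaches from about 0.425 to 0.8 m from the base axis. Payload 8.3 kg.
Tool frame: the origin (TCP) lies at the very end of the fingers, on their centre line; the grasp point (between the pads) lies 19 mm behind it; z points along the fingers, y is the direction in which the jaws open and shut (so a half turn about z gives the same grasp; the last joint's range is limited). The gripper opens to 85 mm and grips with 20 to 120 N. Pads are 22 mm wide; open, the fingers measure 114 mm over their backs; the gripper's body (76 mm by 85 mm) begins 54 mm behind the grasp point. The pads swing forward as they close: fully open they stand 13 mm farther back than shut.
Start: joints at [-1.365, 0.383, 0.016, 1.37, -0.006, 1.388, -0.046], TCP at [0.166, 0.603, 0.231] pointing down, gripper open.
Joint ranges: [-2.95, 2.95], [-0.25, 2.06], [-1.52, 1.56], [0.18, 2.33], [-1.44, 4.58], [0.02, 2.06], [-3.01, 3.01]. Speed limits (rad/s): [2.39, 2.39, 3.01, 3.01, 3.14, 3.14, 3.14].

### API

Orientations are given as [roll, pitch, yaw] about the fixed x, y, z axes, in that order (R = Rz(yaw) Ry(pitch) Rx(roll)).
In Python, from cell import env, snapshot, close_job gives the robot as it stands. The module is installed in compiled form; this text tells all that it offers.
- The arm moves only by the tool apply_moves, never from a script. Its argument "moves" is a list of rows, each an object with "xyz": the shift along the tool's x, y, z each as a share of 0.3 m, from -1 to 1, a list of three; "turn": the turn about the tool's z as a share of 90 degrees, from -1 to 1. In form: [{"xyz": [tx, ty, tz], "turn": turn}, ...]. A call has 1 to 10 rows; each row shifts and turns the commanded pose from where the row before left it, along the tool's axes as they then stand; what a row does not reach is not made up. A row lasts 1/12 s, in which the tool goes at most 41.7 mm and 7.16 degrees, less where a joint would pass 70% of its speed; a pose out of reach is approached as far as the arm can. A call with a number of a shift or a turn outside -1 to 1 is refused whole. A call with a gripper value outside its range is refused whole. "jaw" is the finger opening in mm, from 0 to 85.4, set as the call begins (left out, the last holds). The fingers move at their own pace and stop on an object; the grip force is fixed at half the most. Time passes only in rows, so rows that do not move let the fingers close. It gives the time, the measured TCP pose, the force and the opening at its end, in the units of the state.
- env.read_state(): the state, without advancing time (a new reading comes with each control period).
- snapshot(name): name is "scene" or "side" or "wrist"; returns a dict with "color" (384x512x3 uint8, red, green, blue), "fov_y" (degrees; the focal length in pixels is half the picture's height over the tangent of half this angle, whatever the lens; pixels are square), "cx", "cy" (the principal point, pixels), "position" and "orientation" of the camera in the world. Camera axes: x right, y down, z forward; pixel columns grow to the right and rows downward; lengths in m; the calibration is good to about 2 mm. A picture is of the moment at which its call begins. There is no depth.
- close_job(): hands the job in, once; it reports no verdict.
The state is a dict: "t": time; "joint_positions": joint angles; "qd": joint speeds; "joint_efforts": joint torques, N m; "tool_pos": TCP position; "eef_rot": TCP orientation; "contact_force": force on the tool from outside, world axes, zero at the start; "ft_torque": the same for the moment, N m; "grip_width": opening from 0.0 (shut) to 1.0 (fully open).
Only numpy, scipy, OpenCV 4.12 (cv2) and the standard library are available. Lean on these libraries where they do the work, as an engineer would, in place of code of your own. Each camera call takes 0.05 s, during which the arm holds its last target.

## Working session

There is one attempt and no reset: what is moved stays moved. The work goes in short steps, Python scripts to look and compute and a tool call to move; the robot and the scene stay as the last step left them, time stands still between calls to the robot, and variables do not carry over. Pictures are saved under pics/ and viewed, and the job is handed in when it is done.

Besides the shell and the picture viewer there is one more tool, called after "Request:" in YAML: its name, and indented under it one key for each argument. apply_moves: Moves the arm, as the interface text tells. Its arguments: {"type":"object","properties":{"moves":{"type":"array"},"jaw":{"type":"number"}},"required":["moves"]}

```bash
mkdir -p pics; cat > h.py <<'E'
import numpy as np, cv2
from cell import env, snapshot, close_job
from scipy.spatial.transform import Rotation as R
def snap(n,f):
    s=snapshot(n); cv2.imwrite('pics/'+f+'.png',cv2.cvtColor(s['color'],cv2.COLOR_RGB2BGR))
    np.save('pics/'+f+'.npy',s,allow_pickle=True); return s
def rot(o):
    o=np.array(o,float)
    if o.shape==(3,3): return o
    return R.from_euler('xyz',o).as_matrix() if o.size==3 else R.from_quat(o).as_matrix()
def f(s): return s['color'].shape[0]/2/np.tan(np.radians(s['fov_y'])/2)
def ray(s,u,v):
    d=rot(s['orientation'])@np.array([(u-s['cx'])/f(s),(v-s['cy'])/f(s),1]); return np.array(s['position']),d
def onz(s,u,v,z):
    p,d=ray(s,u,v); return p+d*(z-p[2])/d[2]
def proj(s,P):
    c=rot(s['orientation']).T@(np.array(P)-np.array(s['position'])); return c[:2]/c[2]*f(s)+[s['cx'],s['cy']]
def load(n): return np.load('pics/'+n+'.npy',allow_pickle=True).item()
E
python3 - <<'E'
from h import *
print(env.read_state())
for n in('scene','side','wrist'):
    s=snap(n,n+'0'); print(n,{k:v for k,v in s.items() if k!='color'})
E
```

```text
{'t': 0.0, 'joint_positions': array([-1.36489107,  0.38425181,  0.01638644,  1.37118176, -0.00630363,
        1.3882039 , -0.04645581]), 'qd': array([ 0.00144542, -0.00025633,  0.00032093, -0.0023866 ,  0.00029377,
        0.00122951,  0.00117338]), 'joint_efforts': array([-1.20354662e-04, -6.27602363e+01,  8.44144206e-01, -3.71824872e+01,
        1.66261860e-02,  1.45965692e-02, -1.62982315e-05]), 'tool_pos': array([0.16582227, 0.60206541, 0.23025796]), 'eef_rot': array([-3.13959766e+00,  3.86210035e-05,  2.87288297e+00]), 'contact_force': array([-0.47468638,  0.42402767,  0.20335939]), 'ft_torque': array([0.02817086, 0.0038555 , 0.01822175]), 'grip_width': 1.0022491351712748}
scene {'fov_y': 44.94307297907861, 'cx': 256.2130888138288, 'cy': 196.40651854569518, 'position': array([1.30897157, 0.31083643, 0.93169254]), 'orientation': array([-2.34868918,  0.00849764,  1.88917818])}
side {'fov_y': 50.72661597278932, 'cx': 265.70657849983843, 'cy': 198.80929386277882, 'position': array([ 0.15008765, -0.65358857,  0.8137912 ]), 'orientation': array([-2.31356349, -0.0032456 , -0.44189145])}
wrist {'fov_y': 66.90464573931658, 'cx': 256.0711641155483, 'cy': 189.78264058696712, 'position': array([0.09141082, 0.62169324, 0.37245681]), 'orientation': array([2.83821054e+00, 9.11442953e-04, 1.30321363e+00])}
```

View pics/scene0.png

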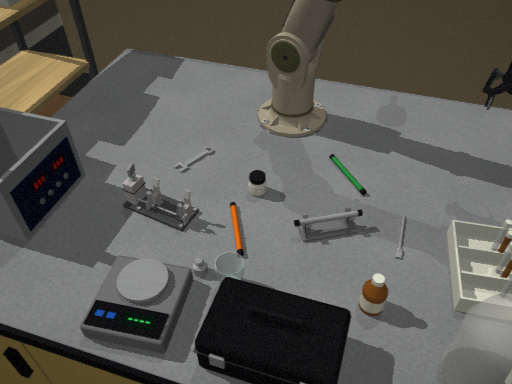

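View pics/side0.png

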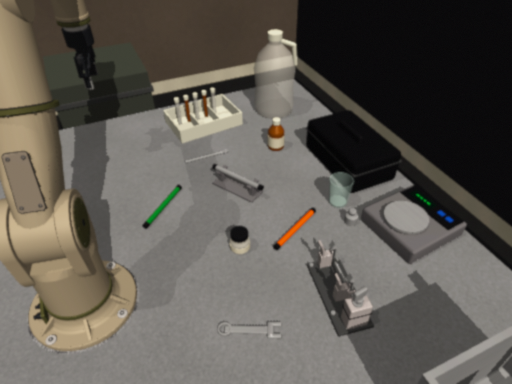

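View pics/wrist0.png

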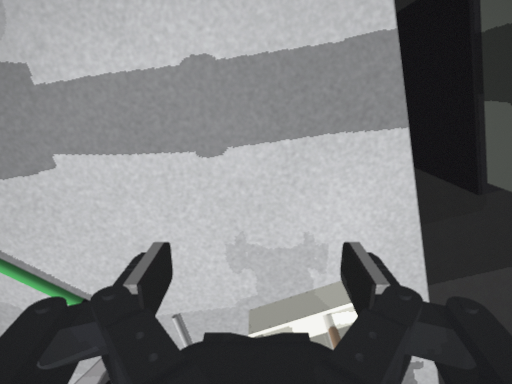

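The scene view shows the steel probe in its rest near (328,218), and the clip near (163,205) with its screw post at (132,178). The green and orange decoys are at (348,174) and (237,228). I'll zoom in next.

```bash
python3 - <<'E'
from h import *
a=cv2.imread('pics/scene0.png');b=cv2.imread('pics/side0.png')
def z(im,x,y,w,h,k): return cv2.resize(im[y:y+h,x:x+w],None,fx=k,fy=k,interpolation=cv2.INTER_CUBIC)
cv2.imwrite('pics/z1.png',np.vstack([z(a,110,155,100,75,6)]))
cv2.imwrite('pics/z2.png',z(b,295,230,90,105,5.5))
cv2.imwrite('pics/z3.png',np.vstack([z(a,285,195,90,50,6),z(b,195,150,90,50,6)][:2]))
E
```

```text
(no output)
```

View pics/z1.png

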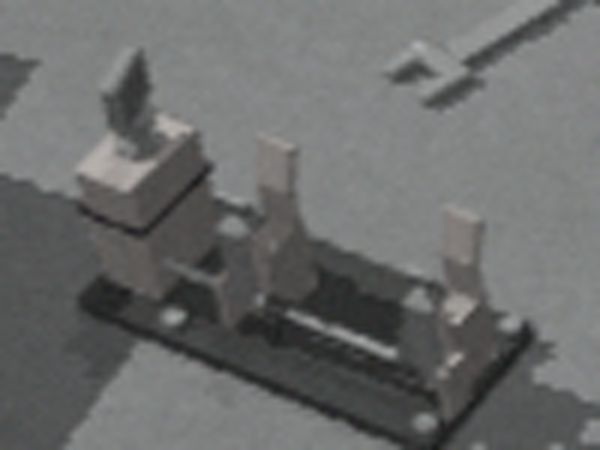

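View pics/z2.png

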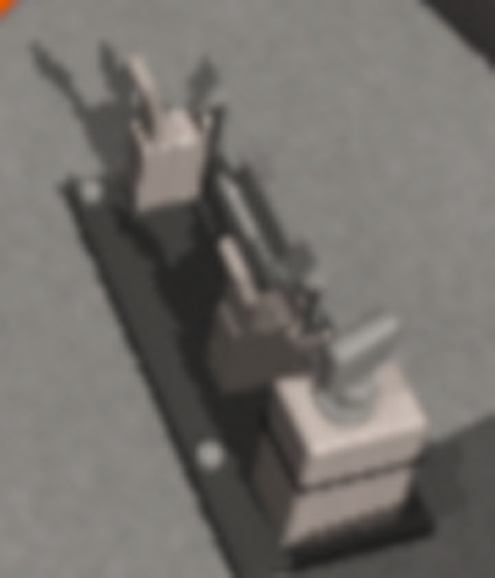

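View pics/z3.png

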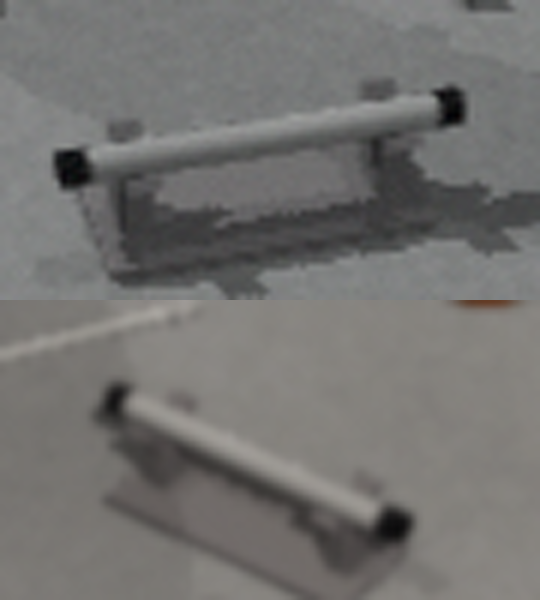

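```bash
cat >> h.py <<'E'
def tri(obs):
    A=np.zeros((3,3));b=np.zeros(3);L=[]
    for s,u,v in obs:
        p,d=ray(s,u,v);d=d/np.linalg.norm(d);M=np.eye(3)-np.outer(d,d);A+=M;b+=M@p;L.append((M,p))
    X=np.linalg.solve(A,b); return X,[float(np.linalg.norm(M@(X-p))) for M,p in L]
E
python3 - <<'E'
from h import *
np.set_printoptions(precision=4,suppress=True)
a=load('scene0');b=load('side0')
A=lambda x,y:(a,110+x/6-.4,155+y/6-.4)
B=lambda x,y:(b,295+x/5.5-.4,230+y/5.5-.4)
P1=tri([(a,285+70/6-.4,195+167/6-.4),(b,195+393/6-.4,150+222/6-.4)])
P2=tri([(a,285+452/6-.4,195+105/6-.4),(b,195+117/6-.4,150+100/6-.4)])
print(P1,P2,(P1[0]+P2[0])/2,np.linalg.norm(P1[0]-P2[0]),np.degrees(np.arctan2(*(P2[0]-P1[0])[[1,0]])))
# plane at .045
print(onz(a,285+70/6-.4,195+167/6-.4,.045),onz(a,285+452/6-.4,195+105/6-.4,.045))
print('prong post side',tri([A(280,145),B(232,245)]),'far',tri([A(465,212),B(138,62)]))
print('wing',tri([A(127,95),B(362,352)]))
print('post top corners',[onz(*A(*q),.082) for q in((78,170),(132,220),(208,165),(180,118))])
print('base',[onz(*A(*q),.01) for q in((82,302),(533,333),(437,440))])
E
```

```text
(array([0.5171, 0.1514, 0.0483]), [0.0014640403472136855, 0.0014640403472138258]) (array([0.4298, 0.3001, 0.0466]), [0.0008690418842994915, 0.0008690418842995039]) [0.4735 0.2258 0.0474] 0.172494745684205 120.42152345229935
[0.5156 0.1499 0.045 ] [0.4292 0.2996 0.045 ]
prong post side (array([ 0.5232, -0.2353,  0.0973]), [0.0015576021388853541, 0.0015576021388851835]) far (array([ 0.5385, -0.1379,  0.0987]), [0.0018820648220503652, 0.0018820648220505374])
wing (array([ 0.5308, -0.3057,  0.1139]), [0.00010318633596115229, 0.00010318633596109111])
post top corners [array([ 0.5527, -0.3255,  0.082 ]), array([ 0.5741, -0.2863,  0.082 ]), array([ 0.5319, -0.2713,  0.082 ]), array([ 0.5074, -0.2986,  0.082 ])]
base [array([ 0.5679, -0.3318,  0.01  ]), array([ 0.5222, -0.1241,  0.01  ]), array([ 0.5956, -0.1386,  0.01  ])]
```

```bash
cat >> h.py <<'E'
def plan(target,yaw,n=None):
    """total tool shift in shares (after turning), turn share"""
    st=env.read_state(); p=st['tool_pos'];e=st['eef_rot']
    dy=(np.degrees(e[2])-yaw+90)%180-90   # tool turn deg (+ = cw seen from above)
    y=np.radians(np.degrees(e[2])-dy)
    x=np.array([np.cos(y),np.sin(y)]);yy=np.array([np.sin(y),-np.cos(y)])
    d=np.array(target)-p
    t=np.array([d[:2]@x,d[:2]@yy,-d[2]])/0.3
    print('t %.2f'%st['t'],'pos',p.round(4),'rpy',e.round(4),'F',st['contact_force'].round(1),'grip',round(st['grip_width'],3))
    print('turn deg %.2f share %.4f'%(dy,dy/90),'shift shares',t.round(4),'min rows',np.linalg.norm(t)*.3/.0417,abs(dy)/7.16)
E
python3 -c "
from h import *
plan((.4735,.2258,.2303),120.4)
plan((.46,.25,.2303),120.4)"
```

```text
t 0.15 pos [0.1658 0.6022 0.2305] rpy [-3.1401  0.      2.8729] F [ 0.9  0.1 -0.7] grip 0.999
turn deg 44.20 share 0.4911 shift shares [-1.6011e+00  2.4960e-01  7.0000e-04] min rows 11.657913188215312 6.173645095472004
t 0.15 pos [0.1658 0.6022 0.2305] rpy [-3.1401  0.      2.8729] F [ 0.9  0.1 -0.7] grip 0.999
turn deg 44.20 share 0.4911 shift shares [-1.5088e+00  2.5160e-01  7.0000e-04] min rows 11.004314759812669 6.173645095472004
```

Request:
apply_moves:
  moves:
    - {"xyz":[0,0,0],"turn":0.07}
    - {"xyz":[0,0,0],"turn":0.07}
    - {"xyz":[0,0,0],"turn":0.07}
    - {"xyz":[0,0,0],"turn":0.07}
    - {"xyz":[0,0,0],"turn":0.07}
    - {"xyz":[0,0,0],"turn":0.07}
    - {"xyz":[0,0,0],"turn":0.07}

```text
t: 0.73
tool_pos: [0.1659, 0.6023, 0.2308]
eef_rot: [-3.141, 0.001, 2.098]
contact_force: [0.8, -0.7, 0.1]
grip_width: 1.002
```

```bash
python3 -c "
from h import *
plan((.4735,.2258,.2303),120.4)"
```

```text
t 0.73 pos [0.1659 0.6023 0.2308] rpy [-3.1409e+00  6.0000e-04  2.0977e+00] F [ 0.8 -0.7  0.1] grip 1.002
turn deg -0.21 share -0.0023 shift shares [-1.6015  0.2493  0.0018] min rows 11.660276212049617 0.02929587479225261
```

Request:
apply_moves:
  moves:
    - {"xyz":[-0.13,0.02,0],"turn":0}
    - {"xyz":[-0.13,0.02,0],"turn":0}
    - {"xyz":[-0.13,0.02,0],"turn":0}
    - {"xyz":[-0.13,0.02,0],"turn":0}
    - {"xyz":[-0.13,0.02,0],"turn":0}
    - {"xyz":[-0.13,0.02,0],"turn":0}
    - {"xyz":[-0.13,0.02,0],"turn":0}
    - {"xyz":[-0.13,0.02,0],"turn":0}
    - {"xyz":[-0.13,0.02,0],"turn":0}
    - {"xyz":[-0.13,0.02,0],"turn":0}

```text
t: 1.57
tool_pos: [0.4163, 0.2952, 0.2313]
eef_rot: [-3.141, -0.0, 2.103]
contact_force: [1.1, -0.1, 0.2]
grip_width: 1.001
```

```bash
python3 -c "
from h import *
s=snap('wrist','w1')
plan((.4735,.2258,.2303),120.4)
print(s['position'],s['orientation'],rot(s['orientation'])[:,2], proj(s,(.4735,.2258,.045)),proj(s,(.43,.3,.045)),proj(s,(.517,.151,.045)))"
```

```text
t 1.62 pos [0.4222 0.2871 0.2316] rpy [3.1405 0.0036 2.0926] F [ 3.3 -7.2  0.6] grip 1.003
turn deg -0.50 share -0.0056 shift shares [-0.2629  0.0441  0.0045] min rows 1.918034946467758 0.0701564799304683
[0.37667867 0.35992969 0.37337671] [ 2.83917046e+00 -7.22848094e-04  5.33612308e-01] [ 0.15208608 -0.25607617 -0.95461763] [268.01352484 237.43549033] [269.17090175 170.24025098] [266.77618685 296.08888499]
```

View pics/w1.png

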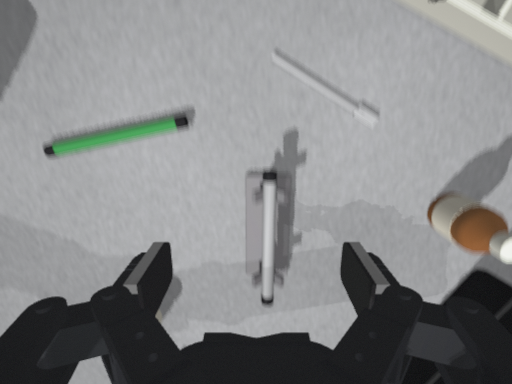

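The wrist view shows the probe upright in the image, from (270,173) to (267,302), between the open fingers and close to the prediction. I'll measure again now the arm has settled.

```bash
cat >> h.py <<'E'
def probe(s,x0,x1,y0,y1,z=.045):
    c=s['color'].astype(int); g=c.mean(2)
    m=np.zeros(g.shape,np.uint8); m[y0:y1,x0:x1]=(g[y0:y1,x0:x1]<45)
    n,l,st,ce=cv2.connectedComponentsWithStats(m)
    out=[(int(st[i,4]),ce[i].round(1),st[i,:4],onz(s,*ce[i],z).round(4)) for i in range(1,n) if st[i,4]>25]
    for o in out: print(o)
E
python3 -c "
from h import *
s=snap('wrist','w2')
plan((.4735,.2258,.2303),120.4)
probe(s,245,295,150,325)"
```

```text
t 1.67 pos [0.4202 0.2901 0.2316] rpy [3.1408e+00 2.5000e-03 2.0918e+00] F [-0.3  0.3  0.8] grip 0.998
turn deg -0.55 share -0.0061 shift shares [-0.2747  0.0448  0.0044] min rows 2.0024200554939378 0.07699572319708477
(117, array([268.3, 163.4]), array([262, 158,  13,  12], dtype=int32), array([0.4315, 0.2977, 0.045 ]))
(37, array([269.5, 291.8]), array([267, 288,   6,   8], dtype=int32), array([0.522 , 0.1484, 0.045 ]))
```

```bash
python3 -c "
from h import *
s=load('w2');g=s['color'].astype(int).mean(2)
for r in range(175,290,15): print(r,g[r,255:285].astype(int))
for c in (268,269): print(c,g[150:172,c].astype(int),g[280:305,c].astype(int))
"
```

```text
175 [156 156 156 134  84  69 103 147 168 184 193 194 199 198 194 189 184 170
 149 121  84  81  95  96  96  95  94  96  97 101]
190 [111 112 117 126 134 145 144 149 170 188 196 197 202 200 194 188 181 165
 143 122 124 130 120 128 135 136 139 132 117 112]
205 [157 155 156 156 155 156 150 153 173 190 201 203 205 200 193 188 179 161
 138 127 135 142 125  95  95  95  96  95 101 107]
220 [156 157 156 156 157 156 152 157 176 193 204 207 206 199 193 184 174 155
 130 128 136 116  94  95  93  94  94  98 103 100]
235 [156 156 156 156 156 154 151 159 179 195 205 207 203 196 189 180 168 146
 120  98  95  94  94  95  94  96  94  96 101 105]
250 [155 156 156 156 155 141 133 161 182 196 205 203 199 192 184 175 161 139
 113  94  93  94  93  93  94  94  94  98 106 106]
265 [ 65  65  64  72  87  97 119 150 168 183 187 183 179 174 166 157 145 126
 100  94 104  84  68  65  66  74  88 110 133 148]
280 [160 161 163 165 162 156 150 152 171 184 187 183 178 170 163 153 141 121
 135 159 159 160 160 160 160 161 160 160 161 160]
268 [171 173 174 179 179 177 163  98  34  25  39  45  45  46  47  46  45  45
  45  45 110 181] [170 170 170 170 170 170 170 170 109  48  39  39  38  37  38  39 123 155
 162 163 164 167 168 163 162]
269 [169 169 173 179 176 162 133  79  31  25  38  43  42  43  43  43  42  43
  42  42 110 179] [163 162 163 162 161 163 162 158  95  38  37  37  36  37  36  39 133 157
 158 159 161 166 168 165 162]
```

```bash
python3 -c "
from h import *
s=load('w2')
a=onz(s,268.3,170,.052);b=onz(s,267.5,288.1,.052);print(a,b,(a+b)/2,np.linalg.norm(a-b),np.degrees(np.arctan2(*(a-b)[[1,0]])))
b2=onz(s,267.4,296,.052);print(b2,np.linalg.norm(b-b2))
m=(a+b)/2
plan((m[0],m[1],.026),np.degrees(np.arctan2(*(a-b)[[1,0]])))"
```

```text
[0.43438157 0.29227146 0.052     ] [0.51389163 0.15626988 0.052     ] [0.4741366  0.22427067 0.052     ] 0.1575381897052095 120.31166394952939
[0.51998186 0.14573173 0.052     ] 0.012171419312339131
t 1.67 pos [0.4202 0.2901 0.2316] rpy [3.1408e+00 2.5000e-03 2.0918e+00] F [-0.3  0.3  0.8] grip 0.998
turn deg -0.46 share -0.0051 shift shares [-0.2801  0.0444  0.6854] min rows 5.3364811315682905 0.06465828598051827
```

```bash
python3 -c "
from h import *
plan((.54,-.24,.30),81.8)"
```

```text
t 1.67 pos [0.4202 0.2901 0.2316] rpy [3.1408e+00 2.5000e-03 2.0918e+00] F [-0.3  0.3  0.8] grip 0.998
turn deg 38.05 share 0.4228 shift shares [-1.6919  0.6472 -0.2279] min rows 13.134986070176216 5.314065729316881
```

Request:
apply_moves:
  moves:
    - {"xyz":[-0.02,0,-0.04],"turn":0.07}
    - {"xyz":[-0.04,0,-0.04],"turn":0.07}
    - {"xyz":[-0.06,0,-0.04],"turn":0.07}
    - {"xyz":[-0.1,0,-0.04],"turn":0.07}
    - {"xyz":[-0.12,0,-0.04],"turn":0.07}
    - {"xyz":[-0.13,0,-0.04],"turn":0.07}

```text
t: 2.17
tool_pos: [0.4377, 0.159, 0.3034]
eef_rot: [-3.141, 0.001, 1.44]
contact_force: [-0.0, -0.6, 0.8]
grip_width: 1.008
```

```bash
python3 -c "
from h import *
plan((.54,-.24,.30),81.8)"
```

```text
t 2.17 pos [0.4377 0.159  0.3034] rpy [-3.1413e+00  9.0000e-04  1.4395e+00] F [-0.  -0.6  0.8] grip 1.008
turn deg 0.68 share 0.0075 shift shares [-1.2677  0.527   0.0112] min rows 9.87702295391971 0.09489719070921793
```

Request:
apply_moves:
  moves:
    - {"xyz":[-0.12,0.05,0],"turn":0}
    - {"xyz":[-0.12,0.05,0],"turn":0}
    - {"xyz":[-0.12,0.05,0],"turn":0}
    - {"xyz":[-0.12,0.05,0],"turn":0}
    - {"xyz":[-0.12,0.05,0],"turn":0}
    - {"xyz":[-0.12,0.05,0],"turn":0}
    - {"xyz":[-0.12,0.05,0],"turn":0}
    - {"xyz":[-0.12,0.05,0],"turn":0}
    - {"xyz":[-0.12,0.05,0],"turn":0}
    - {"xyz":[-0.04,0.02,0],"turn":0}

```text
t: 3.0
tool_pos: [0.5342, -0.1974, 0.303]
eef_rot: [-3.141, 0.003, 1.438]
contact_force: [-0.6, -0.5, -0.1]
grip_width: 1.004
```

Request:
apply_moves:
  moves:
    - {"xyz":[0,0,0],"turn":0}
    - {"xyz":[0,0,0],"turn":0}

```text
t: 3.17
tool_pos: [0.5347, -0.1925, 0.3027]
eef_rot: [-3.14, 0.001, 1.441]
contact_force: [-0.4, 0.6, -0.6]
grip_width: 1.002
```

```bash
python3 -c "
from h import *
s=snap('wrist','w3')
plan((.54,-.24,.30),81.8)
im=cv2.imread('pics/w3.png');cv2.imwrite('pics/w3z.png',cv2.resize(im[20:270,130:380],None,fx=2.4,fy=2.4,interpolation=cv2.INTER_CUBIC))"
```

```text
t 3.22 pos [ 0.5349 -0.1912  0.3028] rpy [-3.1405e+00 -1.0000e-04  1.4432e+00] F [ 0.7  1.6 -0.8] grip 0.997
turn deg 0.89 share 0.0099 shift shares [-0.1586  0.04    0.0094] min rows 1.1790675510604234 0.12401054091037034
```

View pics/w3.png

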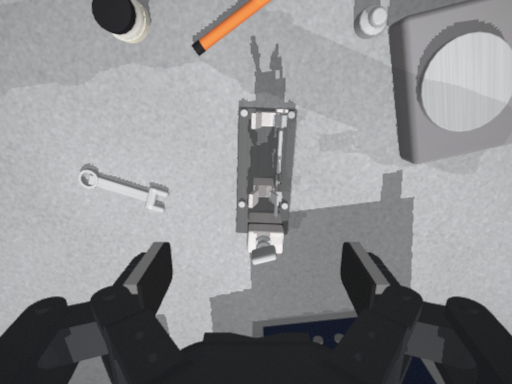

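View pics/w3z.png

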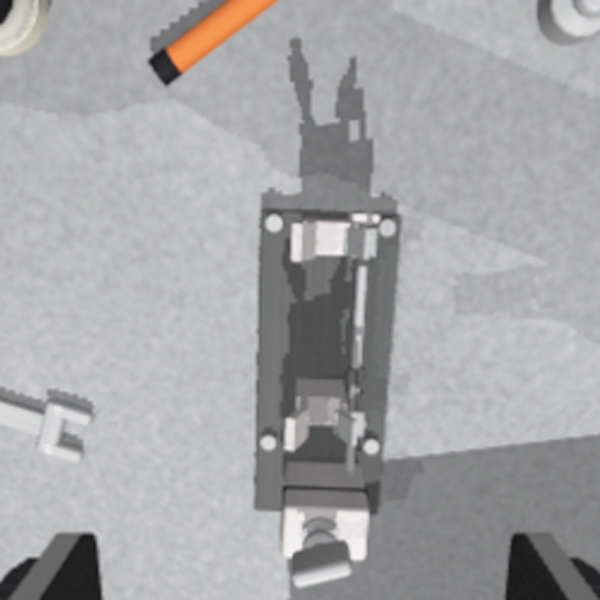

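The clip lies upright in the wrist view. Its base runs from (240,103) to (290,232), the post is near (265,240), and the wing is near (263,257), nearly across the image. I'll take its edges from intensity profiles.

```bash
python3 -c "
from h import *
s=load('w3');g=s['color'].astype(int).mean(2)
for r in (106,130,150,170,190,215): print(r,g[r,232:304].astype(int))
print('post')
for r in range(224,262,3): print(r,g[r,240:292].astype(int))
A=lambda x,y:(s,130+x/2.4-.3,20+y/2.4-.3)
L=[onz(*A(*q),.012) for q in((274,223),(388,228),(268,442),(371,447))]
for l in L: print(l.round(4))
m1=(L[0]+L[1])/2;m2=(L[2]+L[3])/2;print(m1,m2,np.degrees(np.arctan2(*(m1-m2)[[1,0]])))
C=[onz(*A(*q),.01) for q in((263,195),(397,203),(256,508),(378,510))]
for l in C: print(l.round(4))
"
```

```text
106 [196 200 199 196 194 191 167 124 115 115 114 117 119 120 125 130 132 132
 132 133 130 126 121 125 133 134 135 134 132 129 126 128 133 134 135 137
 135 131 130 131 132 133 134 136 138 138 137 135 133 131 131 131 130 129
 130 130 130 132 132 133 131 128 130 162 194 195 189 184 183 177 166 163]
130 [193 193 192 192 191 170 121 108 114 114 114 115 116 115 115 101  80  81
  83  80  81  80  81  97 113 112 113 114 113 111 113 114 111 114 115 116
 115 111 103  86  80  79  98 115 111  92  91 111 126 129 118 105  97  99
 103 104 108 113 112 111 112 114 113 139 172 181 186 188 188 188 189 193]
150 [190 187 186 188 190 159 107 115 114 115 115 115 116 117 115 113 115 109
  88  79  80  82  82  80  80  80  80  79  81  81  82  81  81  83  83  80
  80  80  80  80  82 100 115 104  80 119 177 209 211 171 107 105 104 103
 104 108 113 112 112 114 113 118 150 185 192 190 191 191 189 188 190 191]
170 [197 196 192 193 166 106 108 115 115 116 117 116 118 116 116 103  84  82
  79  80  82  82  81  81  81  80  79  81  81  82  81  80  83  81  81  81
  82  80  80  81  80  81  82  80 101 134 149 172 167 106 10
[... 3096 characters left out ...]
195 197 177 140 115  95  98 102 107 112 121
 127 133 140 150 158 166 174 184 194 199 203 206 209 212 213 215 214 196
 161 134 139 138 135 133 132 134 137 138 135 132 132 131 129 129]
260 [195 194 194 197 202 207 206 200 194 191 166 142 173 187 198 204 208 212
 215 216 217 218 220 223 225 228 230 229 228 224 214 198 185 172 155 139
 131 133 136 135 135 134 132 132 136 139 137 137 137 136 135 133]
[ 0.5236 -0.1341  0.012 ]
[ 0.5911 -0.1458  0.012 ]
[ 0.4999 -0.2721  0.012 ]
[ 0.567  -0.2843  0.012 ]
[ 0.55734828 -0.13993018  0.012     ] [ 0.53347806 -0.27816045  0.012     ] 80.20253032891455
[ 0.5192 -0.1173  0.01  ]
[ 0.598  -0.1321  0.01  ]
[ 0.4847 -0.3192  0.01  ]
[ 0.5673 -0.3314  0.01  ]
```

```bash
python3 -c "
from h import *
s=load('w3')
rows=[130,150,170,190];l=[237.4,237.2,236.3,236.1];r=[295.3,294,292.2,290.7]
Lp=np.array([onz(s,u,v,.01)[:2] for u,v in zip(l,rows)]);Rp=np.array([onz(s,u,v,.01)[:2] for u,v in zip(r,rows)])
for n,P in(('L',Lp),('R',Rp),('M',(Lp+Rp)/2)):
  d=P[0]-P[-1];print(n,P.round(4).tolist(),np.degrees(np.arctan2(d[1],d[0])))
print(np.linalg.norm(Lp-Rp,axis=1))
print('post mid',[onz(s,u,v,.082).round(4) for u,v in((247.9,233),(283,233),(247.4,245),(282.3,245),(265.4,233),(264.9,245))])
"
```

```text
L [[0.5105, -0.1575], [0.5059, -0.1867], [0.4999, -0.217], [0.4949, -0.2488]] 80.26888192664539
R [[0.5951, -0.1684], [0.5905, -0.1976], [0.585, -0.228], [0.5798, -0.2598]] 80.47413473359829
M [[0.5528, -0.1629], [0.5482, -0.1922], [0.5425, -0.2225], [0.5373, -0.2543]] 80.37149180223011
[0.08526352 0.08536978 0.08578778 0.08559642]
post mid [array([ 0.5098, -0.2903,  0.082 ]), array([ 0.5576, -0.2965,  0.082 ]), array([ 0.5066, -0.3084,  0.082 ]), array([ 0.5548, -0.3146,  0.082 ]), array([ 0.5336, -0.2934,  0.082 ]), array([ 0.5308, -0.3115,  0.082 ])]
```

Request:
apply_moves:
  moves:
    - {"xyz":[-0.05,0.01,0.07],"turn":0.01}
    - {"xyz":[-0.05,0.02,0.07],"turn":0.01}
    - {"xyz":[-0.05,0.01,0.06],"turn":0}
    - {"xyz":[0,0,0],"turn":0}
    - {"xyz":[0,0,0],"turn":0}
    - {"xyz":[0,0,0],"turn":0}

```text
t: 3.72
tool_pos: [0.5411, -0.2362, 0.2441]
eef_rot: [3.141, -0.001, 1.414]
contact_force: [0.0, 0.5, 1.1]
grip_width: 0.999
```

```bash
python3 -c "
from h import *
s=snap('wrist','w4')
plan((.54,-.24,.30),80.4)
im=cv2.imread('pics/w4.png');cv2.imwrite('pics/w4z.png',cv2.resize(im[0:200,190:330],None,fx=4,fy=4,interpolation=cv2.INTER_CUBIC)[:800:1][0:600]);cv2.imwrite('pics/w4y.png',cv2.resize(im[100:240,190:330],None,fx=4.2,fy=4.2,interpolation=cv2.INTER_CUBIC))"
```

```text
t 3.77 pos [ 0.5413 -0.2363  0.2445] rpy [ 3.1400e+00 -7.0000e-04  1.4145e+00] F [ 0.   0.5 -0.4] grip 1.005
turn deg 0.65 share 0.0072 shift shares [-0.013  -0.0023 -0.1851] min rows 1.3349720858264922 0.09013881188197072
```

View pics/w4z.png

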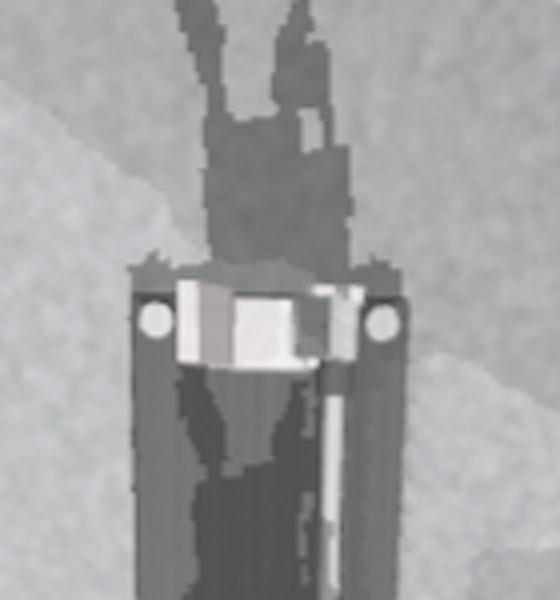

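View pics/w4y.png

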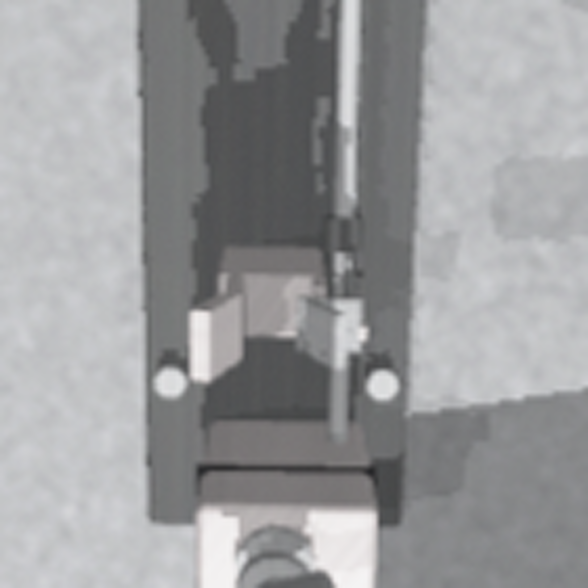

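```bash
python3 -c "
from h import *
s=load('w4');g=s['color'].astype(int).mean(2)
print(s['position'],s['orientation'])
yaw=np.radians(80.4);X=-np.array([np.cos(yaw),np.sin(yaw)]);Y=np.array([-X[1],X[0]]);O=np.array([.548,-.193])
def cl(u,v,z):
  p=onz(s,u,v,z)[:2]-O; return (p@X*1000).round(1),(p@Y*1000).round(1)
for r in (76,80,84,88): print(r,g[r,232:286].astype(int))
for r in (164,168,172,176,180): print(r,g[r,232:282].astype(int))
for r in (100,120,140,200,215,235,240): print(r,g[r,218:298].astype(int))
print('floor wall far',cl(248.2,82,.052),'near',cl(247.8,172,.052))
print('prong top outer far',cl(190+177/4,80,.095),'inner',cl(190+200/4,80,.095),'near',cl(190+190/4.2,182,.095),cl(190+212/4.2,182,.095))
print('bolts',[cl(190+x/4-.3,y/4-.3,.012) for x,y in((156,320),(383,322))],[cl(190+x/4.2-.3,100+y/4.2-.3,.012) for x,y in((171,382),(382,384))])
"
```

```text
[ 0.55191363 -0.16191627  0.38629466] [ 2.84013758e+00 -1.20196360e-03 -1.55503687e-01]
76 [ 96  95 179 228 228 227 223 199 167 166 166 167 167 167 166 158 175 217
 226 226 228 229 228 227 226 227 226 232 238 238 221 154 133 119 119 118
 120 119 120 120 149 188 198 202 209 210 206 183 134  97  76 103 127 139]
80 [213 162 182 231 231 231 227 204 169 169 168 169 169 169 168 159 175 217
 228 228 226 225 226 226 226 228 229 228 231 232 206 164 143 119 120 119
 119 119 119 118 155 193 198 206 211 211 201 157 101 152 205 210 209 206]
84 [117 115 186 231 231 231 232 215 168 170 169 169 170 169 169 161 192 227
 225 226 227 226 227 229 229 226 227 232 236 230 214 187 150 136 135 133
 131 129 120 121 162 200 201 205 207 206 187 138 106 110 141 180 202 206]
88 [118 117 185 230 230 230 230 214 167 169 168 168 168 168 168 160 191 226
 226 227 229 229 227 226 227 226 226 233 239 235 217 179 136 136 137 137
 137 136 136 137 163 192 198 207 209 209 185 127 105 107 109 110 109 106]
164 [121 120 118 115 102  86  82  83  83  86 102 117 116 116 116 117 117 115
 115 116 116 116 116 116 115 117 117 118 11
[... 2973 characters left out ...]
200
 188 200 233 241 241 241 241 241 240 228 166 125 123 118 110  99  93  94
  93  95  96  96  97  97  98  98  98  97  98  97 101 104 109 148 220 241
 242 243 243 242 242 238 211 151 139 137 138 135 136 137 138 138 136 136
 137 137 137 139 139 135 133 136]
floor wall far (np.float64(-49.2), np.float64(-9.6)) near (np.float64(50.7), np.float64(-9.7))
prong top outer far (np.float64(-48.5), np.float64(-21.7)) inner (np.float64(-48.5), np.float64(-16.3)) near (np.float64(51.0), np.float64(-21.7)) (np.float64(51.0), np.float64(-16.2))
bolts [(np.float64(-53.6), np.float64(-34.2)), (np.float64(-53.9), np.float64(34.3))] [(np.float64(86.7), np.float64(-34.1)), (np.float64(86.6), np.float64(33.8))]
```

The closer wrist view shows the far fork near row 82 and the near fork near row 176. The channel walls and bolts put the clip seat at about (0.548, -0.194), with its axis at yaw 80.4°. Next I'll go back for the probe.

Request:
apply_moves:
  moves:
    - {"xyz":[0.1,0,0],"turn":-0.07}
    - {"xyz":[0.13,0,0],"turn":-0.07}
    - {"xyz":[0.13,0,0],"turn":-0.07}
    - {"xyz":[0.13,0,0],"turn":-0.07}
    - {"xyz":[0.13,0,0],"turn":-0.07}
    - {"xyz":[0.13,0,0],"turn":-0.07}
    - {"xyz":[0.13,0,0],"turn":-0.02}
    - {"xyz":[0.13,0,0],"turn":0}

```text
t: 4.43
tool_pos: [0.4731, 0.0522, 0.2447]
eef_rot: [3.139, 0.0, 2.108]
contact_force: [0.8, 0.6, 0.6]
grip_width: 1.0
```

```bash
python3 -c "
from h import *
plan((.4741,.2243,.12),120.3)"
```

```text
t 4.43 pos [0.4731 0.0522 0.2447] rpy [3.1388e+00 5.0000e-04 2.1082e+00] F [0.8 0.6 0.6] grip 1.0
turn deg 0.49 share 0.0055 shift shares [0.4936 0.2921 0.4156] min rows 5.095761920232734 0.06861202847390646
```

Request:
apply_moves:
  moves:
    - {"xyz":[0.09,0.06,0.08],"turn":0.005}
    - {"xyz":[0.09,0.06,0.08],"turn":0}
    - {"xyz":[0.09,0.06,0.08],"turn":0}
    - {"xyz":[0.09,0.06,0.08],"turn":0}
    - {"xyz":[0.09,0.05,0.08],"turn":0}
    - {"xyz":[0,0,0],"turn":0}
    - {"xyz":[0,0,0],"turn":0}

```text
t: 5.02
tool_pos: [0.4797, 0.213, 0.1227]
eef_rot: [-3.14, -0.0, 2.101]
contact_force: [0.3, -0.7, 0.3]
grip_width: 0.998
```

```bash
python3 -c "
from h import *
plan((.4741,.2243,.026),120.3)"
```

```text
t 5.02 pos [0.4797 0.213  0.1227] rpy [-3.1401e+00 -2.0000e-04  2.1014e+00] F [ 0.3 -0.7  0.3] grip 0.998
turn deg 0.10 share 0.0011 shift shares [0.042  0.0028 0.3222] min rows 2.337932010523469 0.01380654832089608
```

Request:
apply_moves:
  moves:
    - {"xyz":[0.02,0.003,0.08],"turn":0}
    - {"xyz":[0.02,0,0.08],"turn":0}
    - {"xyz":[0,0,0.08],"turn":0}
    - {"xyz":[0,0,0.08],"turn":0}
    - {"xyz":[0,0,0],"turn":0}
    - {"xyz":[0,0,0],"turn":0}

```text
t: 5.52
tool_pos: [0.4762, 0.2201, 0.0281]
eef_rot: [-3.141, 0.0, 2.095]
contact_force: [-0.2, 0.1, 0.5]
grip_width: 0.998
```

Request:
apply_moves:
  jaw: 5
  moves:
    - {"xyz":[0,0,0],"turn":0}
    - {"xyz":[0,0,0],"turn":0}
    - {"xyz":[0,0,0],"turn":0}
    - {"xyz":[0,0,0],"turn":0}
    - {"xyz":[0,0,0],"turn":0}
    - {"xyz":[0,0,0],"turn":0}
    - {"xyz":[0,0,0],"turn":0}
    - {"xyz":[0,0,0],"turn":0}

```text
t: 6.18
tool_pos: [0.4768, 0.2211, 0.028]
eef_rot: [3.14, -0.0, 2.095]
contact_force: [2.0, 2.2, 4.6]
grip_width: 0.166
```

```bash
python3 -c "
from h import *
plan((.4741,.2243,.026),120.3)"
```

```text
t 6.18 pos [0.4768 0.2211 0.028 ] rpy [ 3.1397e+00 -1.0000e-04  2.0954e+00] F [2.  2.2 4.6] grip 0.166
turn deg -0.24 share -0.0027 shift shares [ 0.0137 -0.0025  0.0065] min rows 0.1109236647871303 0.03360982033154496
```

Request:
apply_moves:
  moves:
    - {"xyz":[0,0,-0.02],"turn":0}
    - {"xyz":[0,0,-0.05],"turn":0}
    - {"xyz":[0,0,-0.1],"turn":0}
    - {"xyz":[0,0,-0.12],"turn":0}
    - {"xyz":[0,0,-0.12],"turn":0}
    - {"xyz":[0,0,-0.12],"turn":0}
    - {"xyz":[-0.05,0,-0.04],"turn":0.06}
    - {"xyz":[-0.08,0,0],"turn":0.07}
    - {"xyz":[-0.1,0,0],"turn":0.07}
    - {"xyz":[-0.1,0,0],"turn":0.07}

```text
t: 7.02
tool_pos: [0.5091, 0.1273, 0.1984]
eef_rot: [-3.141, 0.0, 1.667]
contact_force: [-0.7, 0.3, -1.2]
grip_width: 0.163
```

```bash
python3 -c "
from h import *
snap('side','s1')
plan((.5479,-.1939,.20),80.4)"
```

```text
t 7.07 pos [0.5102 0.119  0.1986] rpy [-3.1411  0.0032  1.6498] F [ 1.2 -7.7 -1.2] grip 0.165
turn deg 14.13 share 0.1570 shift shares [-1.0076  0.2977 -0.0048] min rows 7.55856709556553 1.973353498400021
```

View pics/s1.png

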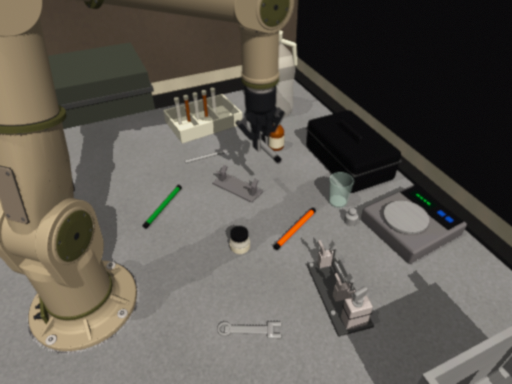

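The side view shows the rest empty at (238,187) and the probe held by the gripper near (268,150). I'll carry it to above the clip.

Request:
apply_moves:
  moves:
    - {"xyz":[-0.1,0.03,0],"turn":0.07}
    - {"xyz":[-0.1,0.03,0],"turn":0.07}
    - {"xyz":[-0.11,0.03,0],"turn":0.01}
    - {"xyz":[-0.11,0.03,0],"turn":0}
    - {"xyz":[-0.11,0.03,0],"turn":0}
    - {"xyz":[-0.11,0.03,0],"turn":0}
    - {"xyz":[-0.11,0.03,0],"turn":0}
    - {"xyz":[-0.1,0.03,0],"turn":0}
    - {"xyz":[0,0,0],"turn":0}
    - {"xyz":[0,0,0],"turn":0}

```text
t: 7.9
tool_pos: [0.5565, -0.1342, 0.198]
eef_rot: [-3.14, 0.001, 1.431]
contact_force: [-0.2, 1.1, -0.9]
grip_width: 0.165
```

```bash
python3 -c "
from h import *
plan((.5479,-.1939,.15),80.4)"
```

```text
t 7.90 pos [ 0.5565 -0.1342  0.198 ] rpy [-3.1398e+00  1.1000e-03  1.4308e+00] F [-0.2  1.1 -0.9] grip 0.165
turn deg 1.58 share 0.0175 shift shares [-0.2009  0.005   0.1599] min rows 1.8476281381589281 0.2201404015446299
```

Request:
apply_moves:
  moves:
    - {"xyz":[-0.1,0.002,0],"turn":0.017}
    - {"xyz":[-0.11,0.002,0.06],"turn":0}
    - {"xyz":[0,0,0.1],"turn":0}
    - {"xyz":[0,0,0],"turn":0}
    - {"xyz":[0,0,0],"turn":0}
    - {"xyz":[0,0,0],"turn":0}

```text
t: 8.4
tool_pos: [0.5502, -0.1921, 0.1511]
eef_rot: [-3.142, -0.001, 1.412]
contact_force: [0.6, -0.3, 0.2]
grip_width: 0.165
```

```bash
python3 -c "
from h import *
for n in('side','scene','wrist'): snap(n,n+'2')
plan((.5472,-.1978,.135),80.4)
a=cv2.imread('pics/scene2.png');b=cv2.imread('pics/side2.png')
def z(im,x,y,w,h,k): return cv2.resize(im[y:y+h,x:x+w],None,fx=k,fy=k,interpolation=cv2.INTER_CUBIC)
cv2.imwrite('pics/z5.png',np.hstack([z(a,105,140,105,100,3.8),z(b,290,210,95,130,3)[:380]]))
"
```

```text
t 8.55 pos [ 0.5507 -0.1929  0.1517] rpy [ 3.1396e+00 -4.0000e-04  1.4110e+00] F [ 0.5  0.3 -0.1] grip 0.161
turn deg 0.45 share 0.0050 shift shares [-0.0181 -0.0086  0.0558] min rows 0.42667127205639177 0.06237539389010463
```

View pics/z5.png

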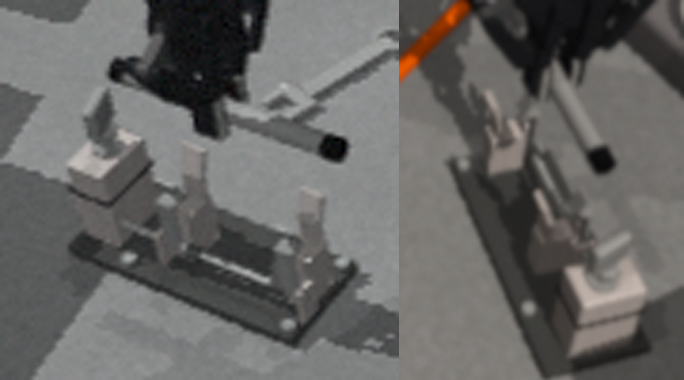

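View pics/wrist2.png

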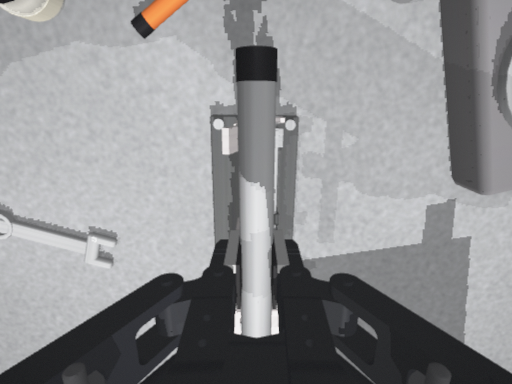

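```bash
python3 -c "
from h import *
s=load('wrist2');g=s['color'].astype(int).mean(2)
for r in (60,100,140,170): print(r,g[r,230:284].astype(int))
print(g[40:95,256].astype(int))
yaw=np.radians(80.4);X=-np.array([np.cos(yaw),np.sin(yaw)]);Y=np.array([-X[1],X[0]]);O=np.array([.5479,-.1939])
def cl(u,v,z):
  p=onz(s,u,v,z)[:2]-O; return (p@X*1000).round(1),(p@Y*1000).round(1)
print('tcp',(np.array(env.read_state()['tool_pos'][:2])-O)@np.array([X,Y]).T*1000)
print('boundary',cl(256.5,82.5,.178),'end',cl(256.5,47,.163),cl(256.5,52,.171))
print('axis',[cl(u,v,.171) for u,v in((256.5,60),(256.5,100),(256.5,140))])
print('bolts',cl(218.5,124.5,.012),cl(290.5,124.5,.012))
a=load('scene2');b=load('side2')
"
```

```text
60 [181 181 165 133 119  97  43  27  26  25  27  29  29  28  29  30  31  31
  32  33  31  34  34  34  39  38  40  39  38  39  38  39  36  38  35  35
  33  33  33  33  31  33  30  32  32  31  50 132 181 178 174 172 170 171]
100 [196 195 195 196 196 175 130 110  92  94  98 102 104 108 113 116 117 117
 120 123 125 129 133 134 136 138 139 139 138 140 139 141 140 141 142 142
 140 140 138 137 134 133 131 130 122 123 134 140 141 172 202 198 195 193]
140 [172 172 172 173 173 172 172 151 101  93  97 101 104 107 111 116 118 119
 121 124 127 131 134 137 139 139 139 139 140 139 141 141 141 141 142 142
 142 140 138 137 135 133 131 127 138 185 212 212 208 205 204 204 185 138]
170 [119 116 116 117 106  84  84  82  91  95  96 100 102 106 110 116 119 121
 123 126 128 130 134 138 139 141 141 140 141 141 141 142 142 143 143 143
 142 140 138 137 134 132 129 121 170 215 203 162 115 111 108 107 104 107]
[116 116 143 154 156 109  55  41  40  40  38  40  40  41  41  40  39  41
  40  40  40  41  39  39  40  40  40  40  39  37  38  41  39  38  37  38
  40  39  41  38  76 125 137 137 138 138 137 138 137 138 138 138 138 138
 138]
tcp [-1.47271953  2.54942953]
boundary (np.float64(-82.9), np.float64(1.3)) end (np.float64(-97.3), np.float64(1.2)) (np.float64(-94.3), np.float64(1.2))
axis [(np.float64(-91.5), np.float64(1.2)), (np.float64(-76.6), np.float64(1.4)), (np.float64(-60.5), np.float64(1.5))]
bolts (np.float64(-53.7), np.float64(-33.9)) (np.float64(-54.3), np.float64(34.5))
```

Request:
apply_moves:
  moves:
    - {"xyz":[-0.014,-0.008,0],"turn":0.005}
    - {"xyz":[0,0,0.06],"turn":0}
    - {"xyz":[0,0,0.06],"turn":0}
    - {"xyz":[0,0,0.05],"turn":0}
    - {"xyz":[0,0,0],"turn":0}
    - {"xyz":[0,0,0],"turn":0}
    - {"xyz":[0,0,0],"turn":0}

```text
t: 9.13
tool_pos: [0.547, -0.1981, 0.1006]
eef_rot: [3.14, 0.0, 1.401]
contact_force: [0.6, 0.5, -1.7]
grip_width: 0.166
```

```bash
cat >> h.py <<'E'
def clip():
    yaw=np.radians(80.4);X=-np.array([np.cos(yaw),np.sin(yaw)]);Y=np.array([-X[1],X[0]]);O=np.array([.5479,-.1939])
    st=env.read_state();p=st['tool_pos'][:2]-O;F=st['contact_force'][:2]
    print('t %.2f'%st['t'],'tcp clip x %.1f y %.1f'%(p@X*1e3,p@Y*1e3),'z %.1f'%(st['tool_pos'][2]*1e3),'yaw %.2f'%np.degrees(st['eef_rot'][2]),'Fx %.1f Fy %.1f Fz %.1f'%(F@X,F@Y,st['contact_force'][2]),'T',st['ft_torque'].round(2),'g',round(st['grip_width'],3))
E
python3 -c "
from h import *
clip()
s=snap('wrist','w6')
a=cv2.imread('pics/w6.png')
snap('scene','sc6');snap('side','si6')
b=cv2.imread('pics/sc6.png');c=cv2.imread('pics/si6.png')
z=lambda im,x,y,w,h,k: cv2.resize(im[y:y+h,x:x+w],None,fx=k,fy=k,interpolation=cv2.INTER_CUBIC)
cv2.imwrite('pics/z6.png',np.hstack([z(b,105,140,105,100,3.8),z(c,290,210,95,130,3)[:380]]))
"
```

```text
t 9.13 tcp clip x 4.3 y -0.2 z 100.6 yaw 80.26 Fx -0.6 Fy 0.5 Fz -1.7 T [-0.05 -0.03  0.02] g 0.166
```

View pics/w6.png

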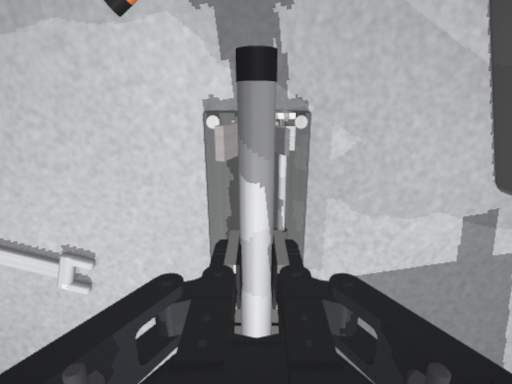

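View pics/z6.png

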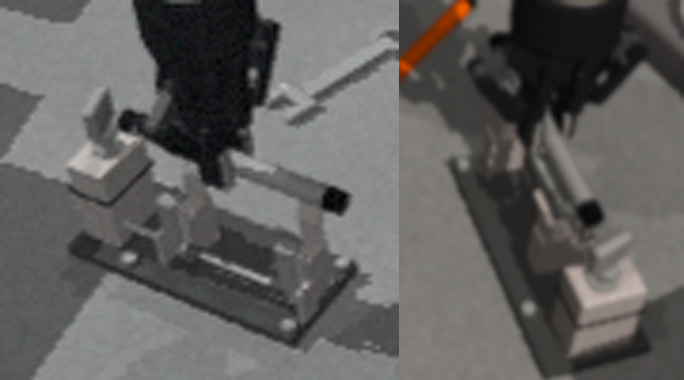

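Request:
apply_moves:
  moves:
    - {"xyz":[0.005,0,0.03],"turn":0}
    - {"xyz":[0,0,0.04],"turn":0}
    - {"xyz":[0,0,0.03],"turn":0}
    - {"xyz":[0,0,0.02],"turn":0}
    - {"xyz":[0,0,0],"turn":0}
    - {"xyz":[0,0,0],"turn":0}

```text
t: 9.78
tool_pos: [0.5462, -0.1963, 0.0626]
eef_rot: [-3.14, 0.0, 1.401]
contact_force: [0.3, 0.3, -0.5]
grip_width: 0.165
```

```bash
python3 -c "
from h import *
clip()"
```

```text
t 9.78 tcp clip x 2.6 y -1.3 z 62.6 yaw 80.26 Fx -0.3 Fy 0.3 Fz -0.5 T [0.03 0.01 0.01] g 0.165
```

Request:
apply_moves:
  moves:
    - {"xyz":[0,0.003,0.01],"turn":0}
    - {"xyz":[0,0,0.01],"turn":0}
    - {"xyz":[0,0,0.01],"turn":0}
    - {"xyz":[0,0,0],"turn":0}

```text
t: 10.12
tool_pos: [0.5463, -0.1967, 0.0539]
eef_rot: [-3.139, -0.0, 1.4]
contact_force: [-4.8, 0.9, -0.6]
grip_width: 0.166
```

```bash
python3 -c "
from h import *
clip()"
```

```text
t 10.12 tcp clip x 3.0 y -1.1 z 53.9 yaw 80.22 Fx -0.1 Fy -4.9 Fz -0.6 T [-0.05  0.89  0.04] g 0.166
```

Request:
apply_moves:
  moves:
    - {"xyz":[0,0,0.01],"turn":0}
    - {"xyz":[0,0,0.01],"turn":0}
    - {"xyz":[0,0,0],"turn":0}

```text
t: 10.37
tool_pos: [0.547, -0.1963, 0.0477]
eef_rot: [-3.14, -0.0, 1.401]
contact_force: [-2.6, -1.1, -3.4]
grip_width: 0.162
```

```bash
python3 -c "
from h import *
clip()"
```

```text
t 10.37 tcp clip x 2.5 y -0.5 z 47.7 yaw 80.26 Fx 1.5 Fy -2.3 Fz -3.4 T [-0.06  0.56 -0.02] g 0.162
```

Request:
apply_moves:
  moves:
    - {"xyz":[0,0,0.01],"turn":0}
    - {"xyz":[0,0,0.01],"turn":0}
    - {"xyz":[0,0,0.005],"turn":0}
    - {"xyz":[0,0,0],"turn":0}

```text
t: 10.7
tool_pos: [0.5485, -0.1965, 0.0429]
eef_rot: [3.14, -0.001, 1.401]
contact_force: [-7.7, 3.4, 19.0]
grip_width: 0.164
```

```bash
python3 -c "
from h import *
clip()"
```

```text
t 10.70 tcp clip x 2.5 y 1.0 z 42.9 yaw 80.28 Fx -2.1 Fy -8.2 Fz 19.0 T [0.79 1.66 0.01] g 0.164
```

```bash
python3 -c "
from h import *
snap('scene','sc7');snap('side','si7')
b=cv2.imread('pics/sc7.png');c=cv2.imread('pics/si7.png')
z=lambda im,x,y,w,h,k: cv2.resize(im[y:y+h,x:x+w],None,fx=k,fy=k,interpolation=cv2.INTER_CUBIC)
cv2.imwrite('pics/z7.png',np.hstack([z(b,105,140,105,100,3.8),z(c,290,210,95,130,3)[:380]]))
clip()
"
```

```text
t 10.80 tcp clip x 2.5 y 1.0 z 42.9 yaw 80.28 Fx -2.1 Fy -8.9 Fz 18.7 T [0.75 1.67 0.04] g 0.162
```

View pics/z7.png

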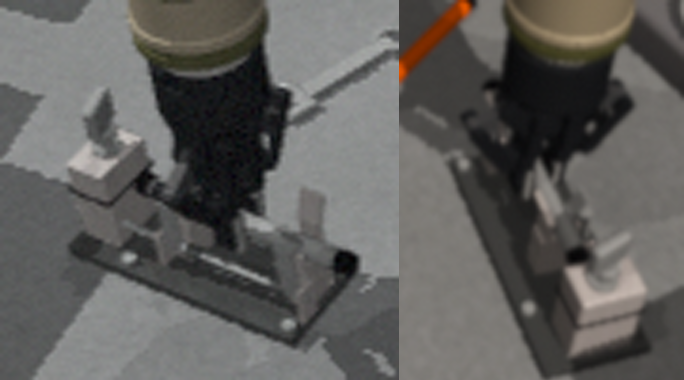

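The probe appears down in both forks in both views. I'll let go, lift and check.

Request:
apply_moves:
  jaw: 45
  moves:
    - {"xyz":[0,0,0],"turn":0}
    - {"xyz":[0,0,0],"turn":0}
    - {"xyz":[0,0,0],"turn":0}
    - {"xyz":[0,0,0],"turn":0}
    - {"xyz":[0,0,0],"turn":0}

```text
t: 11.22
tool_pos: [0.5476, -0.1963, 0.0406]
eef_rot: [-3.141, 0.0, 1.401]
contact_force: [0.4, 0.8, 0.2]
grip_width: 0.531
```

```bash
python3 -c "
from h import *
clip()
"
```

```text
t 11.22 tcp clip x 2.4 y 0.1 z 40.6 yaw 80.28 Fx -0.9 Fy 0.3 Fz 0.2 T [-0.06  0.01  0.  ] g 0.531
```

Request:
apply_moves:
  moves:
    - {"xyz":[0,0,-0.04],"turn":0}
    - {"xyz":[0,0,-0.08],"turn":0}
    - {"xyz":[0,0,-0.12],"turn":0}
    - {"xyz":[0,0,-0.12],"turn":0}
    - {"xyz":[0,0,-0.12],"turn":0}
    - {"xyz":[-0.05,0,-0.05],"turn":0}
    - {"xyz":[-0.1,0,0],"turn":0}
    - {"xyz":[0,0,0],"turn":0}
    - {"xyz":[0,0,0],"turn":0}

```text
t: 11.97
tool_pos: [0.539, -0.2432, 0.2011]
eef_rot: [3.14, 0.001, 1.397]
contact_force: [-0.3, 0.4, 0.6]
grip_width: 0.531
```

```bash
python3 -c "
from h import *
clip()
for n in('side','scene','wrist'): snap(n,n+'8')
w=cv2.imread('pics/wrist8.png')
z=lambda im,x,y,w,h,k: cv2.resize(im[y:y+h,x:x+w],None,fx=k,fy=k,interpolation=cv2.INTER_CUBIC)
cv2.imwrite('pics/z8.png',z(w,180,20,180,240,2.5))
b=cv2.imread('pics/scene8.png');c=cv2.imread('pics/side8.png')
cv2.imwrite('pics/z9.png',np.hstack([z(b,105,140,105,100,3.8),z(c,290,210,95,130,3)[:380]]))
clip()"
```

```text
t 11.97 tcp clip x 50.1 y -0.5 z 201.1 yaw 80.03 Fx -0.4 Fy -0.4 Fz 0.6 T [0.1  0.03 0.  ] g 0.531
t 12.12 tcp clip x 46.6 y -0.0 z 199.6 yaw 80.32 Fx -0.4 Fy -0.7 Fz -0.8 T [ 0.04 -0.03 -0.01] g 0.524
```

View pics/z8.png

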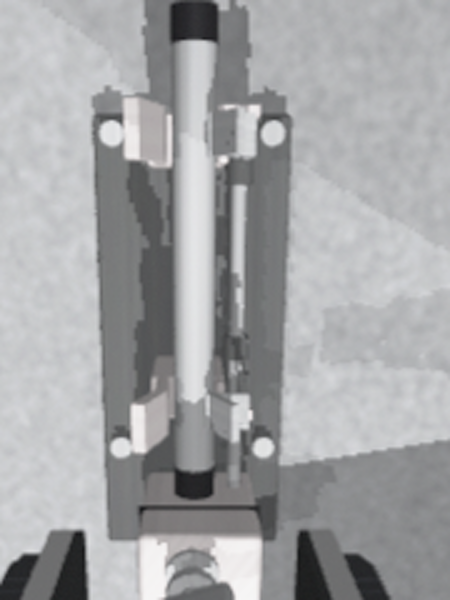

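View pics/z9.png

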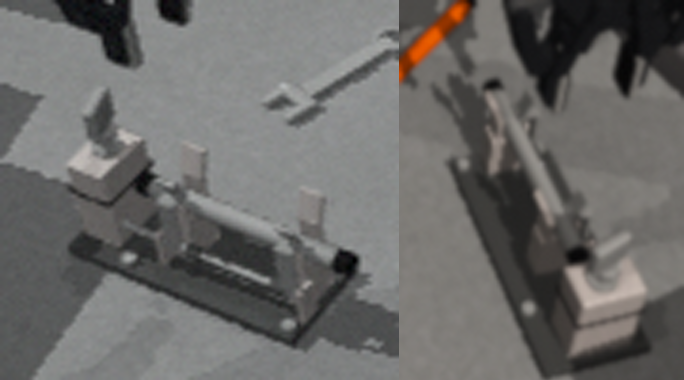

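```bash
python3 -c "
from h import *
yaw=np.radians(80.4);X=-np.array([np.cos(yaw),np.sin(yaw)]);Y=np.array([-X[1],X[0]]);O=np.array([.5479,-.1939])
def cl(s,u,v,z):
  p=onz(s,u,v,z)[:2]-O; return np.round([p@X*1000,p@Y*1000],1)
s=load('wrist8');o=load('w4')
g=s['color'].astype(int).mean(2);h=o['color'].astype(int).mean(2)
print(g[28:46,257].astype(int),g[200:226,258].astype(int))
for r in (64,70,76,180,184,188): print(r,g[r,230:285].astype(int))
for z in(.064,.067,.070,.08):
  a=cl(s,257.3,35.8,z);b=cl(s,257.6,208.5,z);print(z,a,b,(a+b)/2,np.linalg.norm(a-b))
z=.075
print('tongue tip old far',cl(o,263.5,78,z),'near old',cl(o,263,175,z),' new far',cl(s,180+211/2.5,72,z),'near new',cl(s,180+211/2.5,180,z))
"
```

```text
[ 50  51  51  51  50  50  51  81 184 207 207 207 206 208 208 208 209 209] [156 157 156 157 157 157 157 157 117  61  38  38  37  37  37  38  38  37
  36  53 112 126  76  68 115 125]
64 [222 221 221 221 218 198 174 174 173 173 173 174 173 173 173 162 141 137
 124 114 131 149 166 178 186 196 206 211 212 211 212 211 185 146 143 126
 121 127 135 137 145 137 124 124 142 184 205 201 186 208 232 233 233 221
 162]
70 [233 232 231 231 226 206 174 174 174 174 173 173 173 173 173 160 174 220
 204 127 133 149 167 180 186 197 209 212 213 213 212 187 149 175 174 126
 125 125 125 124 124 124 123 124 153 193 204 209 217 219 219 220 185  97
  91]
76 [226 235 235 235 235 219 175 175 176 176 176 176 177 176 176 160 177 223
 206 128 133 157 186 200 208 217 223 225 220 216 220 195 141 164 169 124
 124 125 125 124 117 115 125 124 157 198 209 211 212 214 212 202 160 108
 122]
180 [127 126 124 119 117 118 121 123 122 132 155 173 177 176 177 176 166 152
 153 140 114 140 150 152 171 176 203 224 212 169 152 150 189 199 141 140
 140 136 131 121 112 114 146 192 211 212 211 212 212 186 127 111 114 113
 117]
184 [126 125 195 236 236 236 236 221 177 176 177 176 175 175 175 176 167 151
 153 139 106 107 124 144 149 153 156 157 157 153 152 145 182 197 140 140
 142 143 144 144 143 143 171 210 217 215 212 211 211 220 208 130 112 116
 122]
188 [127 125 192 234 234 233 233 222 186 175 176 177 177 178 178 177 169 131
  88  87  95 107 114 133 149 152 156 157 157 154 153 146 146 143 127 142
 143 142 141 139 140 140 170 210 217 216 214 213 214 195 146 120 112 113
 117]
0.064 [-80.1   0.5] [78.7  0.8] [-0.7   0.65] 158.80028337506204
0.067 [-79.6   0.5] [77.5  0.8] [-1.05  0.65] 157.1002864414957
0.07 [-79.    0.5] [76.4  0.7] [-1.3  0.6] 155.4001287000754
0.08 [-77.1   0.4] [72.5  0.7] [-2.3   0.55] 149.60030080183662
tongue tip old far [-52.8   6.2] near old [47.4  7.6]  new far [-50.2   6.5] near new [45.4  7.2]
```

The probe lies home: its top is at 67 to 68 mm, it is centred within about 1 mm, and the tongues have closed back. Now the thumbscrew.

Request:
apply_moves:
  moves:
    - {"xyz":[-0.06,0,-0.03],"turn":0}
    - {"xyz":[-0.08,0,-0.04],"turn":0}
    - {"xyz":[-0.08,0,-0.03],"turn":0}
    - {"xyz":[0,0,0],"turn":0}
    - {"xyz":[0,0,0],"turn":0}
    - {"xyz":[0,0,0],"turn":0}

```text
t: 12.62
tool_pos: [0.5293, -0.3044, 0.2292]
eef_rot: [-3.141, -0.001, 1.402]
contact_force: [-0.4, 0.5, 0.1]
grip_width: 0.526
```

```bash
python3 -c "
from h import *
clip()
s=snap('wrist','w10')
w=cv2.imread('pics/w10.png')
cv2.imwrite('pics/z10.png',cv2.resize(w[130:250,190:330],None,fx=5,fy=5,interpolation=cv2.INTER_CUBIC))
clip()"
```

```text
t 12.62 tcp clip x 112.0 y 0.1 z 229.2 yaw 80.34 Fx -0.4 Fy -0.5 Fz 0.1 T [ 0.02 -0.    0.03] g 0.526
t 12.67 tcp clip x 111.5 y 0.2 z 229.0 yaw 80.40 Fx -0.4 Fy 1.0 Fz 0.2 T [-0.02 -0.05  0.02] g 0.528
```

View pics/z10.png

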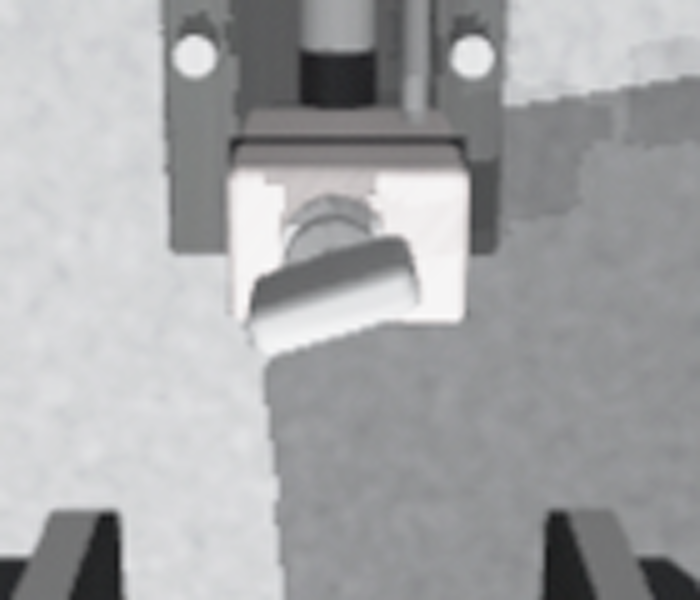

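The wing shows at about (257,190) in the wrist image, running lower-left to upper-right at about 15° to the horizontal. Next I'll compute its angle.

```bash
python3 -c "
from h import *
s=load('w10');g=s['color'].astype(np.uint8)
gg=g.astype(int).mean(2)
for r in range(176,206,2): print(r,gg[r,236:280].astype(int))
yaw=np.radians(80.4);X=-np.array([np.cos(yaw),np.sin(yaw)]);Y=np.array([-X[1],X[0]]);O=np.array([.5479,-.1939])
def cl(u,v,z):
  p=onz(s,u,v,z)[:2]-O; return np.round([p@X*1000,p@Y*1000],1)
A=lambda x,y:cl(190+x/5-.4,130+y/5-.4,.127)
for n,p,q in(('low',(270,355),(412,308)),('top dark edge',(260,287),(395,238))):
  a=A(*p);b=A(*q);print(n,a,b,np.degrees(np.arctan2(*(b-a)[::-1])))
print('screw exp px',proj(s,[*(O+.115*X),.127]),env.read_state()['joint_positions'].round(3))
print('wing corners at .127',[A(*p) for p in((253,322),(270,355),(415,300),(405,265))])
"
```

```text
176 [213 238 243 243 244 244 245 244 244 233 204 225 210 149 139 155 169 172
 171 166 168 171 170 169 165 161 154 139 179 217 216 225 226 227 234 239
 239 238 237 237 239 240 240 238]
178 [215 238 243 244 244 245 244 244 244 238 222 206 155 173 174 173 172 171
 170 169 167 170 172 170 163 151 141 132 120 113 110 105 108 111 127 178
 227 237 238 239 240 239 238 237]
180 [213 238 244 245 245 244 244 244 245 243 220 154 172 176 174 173 172 168
 146 124 122 115 109 108 104 105 106 106 106 107 107 107 107 111 116 129
 206 239 240 240 239 237 237 238]
182 [212 238 244 244 244 244 245 245 244 238 199 162 153 143 132 121 109 102
 104 104 105 105 106 107 107 108 107 109 109 110 111 110 111 113 114 118
 162 231 244 243 243 243 244 244]
184 [213 239 244 244 244 240 222 211 166 128 111 102 103 104 104 105 104 104
 104 103 105 107 108 110 109 110 113 120 126 132 140 146 154 163 167 161
 138 213 243 243 244 244 245 245]
186 [211 237 243 241 217 124 102 102 103 104 105 104 105 105 106 106 107 108
 108 109 111 119 128 136 142 149 158 169 178 187 197 206 215 221 219 206
 182 184 232 244 245 245 245 2
[... 1277 characters left out ...]
1 151 152 155]
202 [213 212 211 212 214 215 215 191 147 146 149 150 149 150 150 151 151 153
 153 152 151 152 153 152 153 153 151 152 152 153 155 153 150 149 149 150
 151 149 149 150 150 150 151 151]
204 [216 216 216 215 214 214 188 147 146 147 149 151 150 149 149 150 152 153
 154 153 150 149 150 149 148 148 147 148 149 152 154 154 154 152 150 151
 152 150 148 150 152 152 152 153]
low [123.  -11.7] [114.2  13.4] 109.32054432463681
top dark edge [110.3 -13.3] [101.4  10.3] 110.66239457218313
screw exp px [256.77901287 192.06615801] [-0.11   0.439  0.816  1.443 -0.32   1.398  0.546]
wing corners at .127 [array([116.8, -14.7]), array([123. , -11.7]), array([112.7,  13.9]), array([106.3,  12.1])]
```

Request:
apply_moves:
  moves:
    - {"xyz":[0,0,0],"turn":-0.075}
    - {"xyz":[0,0,0],"turn":-0.075}
    - {"xyz":[0,0,0],"turn":-0.075}
    - {"xyz":[0,0,0],"turn":-0.075}
    - {"xyz":[0,0,0],"turn":-0.075}
    - {"xyz":[0,0,0],"turn":-0.075}
    - {"xyz":[0,0,0],"turn":-0.075}
    - {"xyz":[0,0,0],"turn":-0.075}
    - {"xyz":[0,0,0],"turn":-0.075}
    - {"xyz":[0,0,0],"turn":-0.075}

```text
t: 13.5
tool_pos: [0.5295, -0.3037, 0.2291]
eef_rot: [3.141, -0.001, 2.588]
contact_force: [-0.4, 0.4, -1.5]
grip_width: 0.527
```

Request:
apply_moves:
  moves:
    - {"xyz":[0,0,0],"turn":-0.075}
    - {"xyz":[0,0,0],"turn":-0.075}
    - {"xyz":[0,0,0],"turn":-0.075}
    - {"xyz":[0,0,0],"turn":-0.075}
    - {"xyz":[0,0,0],"turn":-0.075}
    - {"xyz":[0,0,0],"turn":-0.075}
    - {"xyz":[0,0,0],"turn":-0.01}
    - {"xyz":[0,0,0],"turn":0}
    - {"xyz":[0,0,0],"turn":0}

```text
t: 14.25
tool_pos: [0.5291, -0.3048, 0.2295]
eef_rot: [3.141, -0.0, -2.984]
contact_force: [0.1, 0.2, -0.2]
grip_width: 0.523
```

```bash
python3 -c "
from h import *
clip()
s=snap('wrist','w11')
print(env.read_state()['joint_positions'].round(3))
plan((.5287,-.3073,.15),189.4)
w=cv2.imread('pics/w11.png')
cv2.imwrite('pics/z11.png',cv2.resize(w[110:250,180:340],None,fx=4,fy=4,interpolation=cv2.INTER_CUBIC))"
```

```text
t 14.25 tcp clip x 112.5 y 0.0 z 229.5 yaw -170.96 Fx -0.2 Fy 0.1 Fz -0.2 T [ 0.02 -0.04  0.  ] g 0.523
[ 0.129  0.373  0.464  1.432 -0.167  1.376  2.326]
t 14.30 pos [ 0.529  -0.3051  0.2296] rpy [ 3.1412e+00 -3.0000e-04 -2.9838e+00] F [-0.  -0.2 -0.1] grip 0.523
turn deg -0.36 share -0.0040 shift shares [ 0.0024 -0.0072  0.2652] min rows 1.9089367623980957 0.050023395548949495
```

View pics/z11.png

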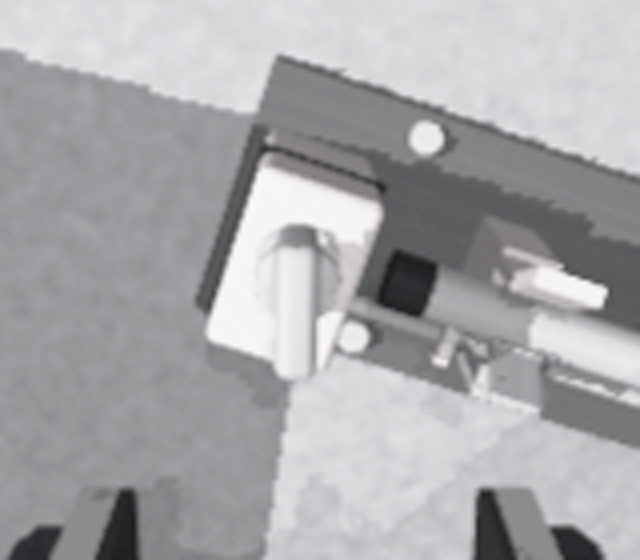

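```bash
python3 -c "
from h import *
s=load('w11');gg=s['color'].astype(int).mean(2)
for r in (178,184,190,196,201): print(r,gg[r,240:268].astype(int))
print(gg[160:212,254].astype(int))
p=env.read_state()['tool_pos'];
print(proj(s,[p[0],p[1],.127]),proj(s,[.5287,-.3073,.127]))
y=np.radians(189);t=np.array([np.cos(y),np.sin(y)]);n=np.array([np.sin(y),-np.cos(y)])
for u,v in((249.5,190),(258.5,190),(249,200),(258,200),(254,204.5),(254,168)):
  q=onz(s,u,v,.127);d=q[:2]-p[:2];print(u,v,q.round(4),(d@t*1e3).round(1),(d@n*1e3).round(1))
"
```

```text
178 [245 245 244 237 232 238 237 233 222 226 238 239 236 233 231 230 224 202
 168 150 167 180 180 171 169 193 207 207]
184 [245 245 245 242 236 237 233 227 222 227 238 239 236 232 230 229 223 198
 162 149 166 178 178 183 197 202 195 178]
190 [245 245 244 244 245 245 244 241 235 230 238 238 235 231 229 227 220 193
 156 212 243 244 243 243 233 186 164 185]
196 [243 244 245 246 246 243 239 234 225 231 238 238 234 230 227 226 217 188
 153 217 245 242 224 171 161 218 236 236]
201 [138 139 141 142 140 137 133 133 188 232 238 238 233 228 226 224 216 184
 164 216 231 193 195 217 216 213 213 216]
[245 246 245 245 245 230 159 129 131 130 135 141 201 222 229 231 232 232
 231 231 231 231 231 230 230 230 230 229 229 229 229 229 229 229 228 228
 227 227 227 226 226 226 226 219 201 201 207 212 219 221 219 217]
[256.3408821  190.45456753] [253.90117008 189.70273058]
249.5 190 [ 0.5296 -0.3111  0.127 ] 0.4 -6.0
258.5 190 [ 0.5283 -0.3033  0.127 ] 0.4 1.9
249 200 [ 0.5389 -0.3101  0.127 ] -8.9 -6.5
258 200 [ 0.5376 -0.3022  0.127 ] -8.9 1.5
254 204.5 [ 0.5424 -0.305   0.127 ] -13.2 -2.1
254 168 [ 0.5093 -0.3103  0.127 ] 20.3 -2.1
```

Request:
apply_moves:
  moves:
    - {"xyz":[0.003,-0.007,0.08],"turn":0}
    - {"xyz":[0,0,0.1],"turn":0}
    - {"xyz":[0,0,0.1],"turn":0}
    - {"xyz":[0,0,0.08],"turn":0}
    - {"xyz":[0,0,0.05],"turn":0}
    - {"xyz":[0,0,0.03],"turn":0}
    - {"xyz":[0,0,0],"turn":0}
    - {"xyz":[0,0,0],"turn":0}
    - {"xyz":[0,0,0],"turn":0}

```text
t: 15.05
tool_pos: [0.5291, -0.3085, 0.0993]
eef_rot: [-3.14, 0.002, -2.982]
contact_force: [-0.5, 0.1, 0.2]
grip_width: 0.525
```

```bash
python3 -c "
from h import *
clip()
plan((.5287,-.3073,.096),189.4)
s=snap('wrist','w12');snap('scene','sc12')
b=cv2.imread('pics/sc12.png')
z=lambda im,x,y,w,h,k: cv2.resize(im[y:y+h,x:x+w],None,fx=k,fy=k,interpolation=cv2.INTER_CUBIC)
w=cv2.imread('pics/w12.png')
cv2.imwrite('pics/z12.png',np.hstack([z(b,90,110,120,120,3),z(w,130,90,240,220,1.64)[:360]]))"
```

```text
t 15.05 tcp clip x 116.1 y 0.6 z 99.3 yaw -170.86 Fx -0.0 Fy -0.5 Fz 0.2 T [-0.02  0.01  0.04] g 0.525
t 15.05 pos [ 0.5291 -0.3085  0.0993] rpy [-3.1402e+00  1.7000e-03 -2.9821e+00] F [-0.5  0.1  0.2] grip 0.525
turn deg -0.26 share -0.0029 shift shares [0.0006 0.0041 0.0109] min rows 0.08411539177484918 0.036670452169160934
```

View pics/z12.png

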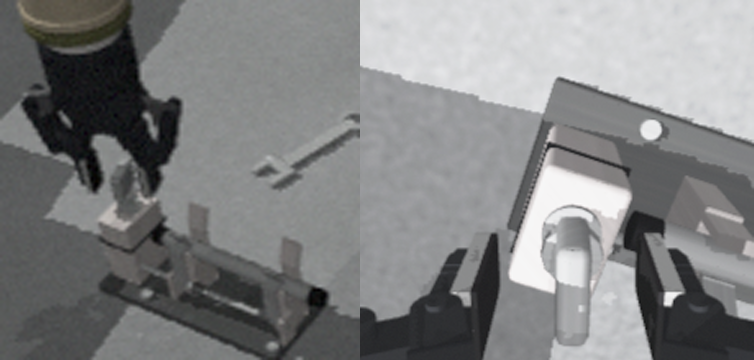

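Both views show the wing upright between the pads. Closing on it.

Request:
apply_moves:
  jaw: 0
  moves:
    - {"xyz":[0,0.003,0.008],"turn":0}
    - {"xyz":[0,0,0],"turn":0}
    - {"xyz":[0,0,0],"turn":0}
    - {"xyz":[0,0,0],"turn":0}
    - {"xyz":[0,0,0],"turn":0}
    - {"xyz":[0,0,0],"turn":0}
    - {"xyz":[0,0,0],"turn":0}
    - {"xyz":[0,0,0],"turn":0}

```text
t: 15.82
tool_pos: [0.5284, -0.3072, 0.096]
eef_rot: [-3.141, 0.001, -2.982]
contact_force: [-1.7, 1.7, 6.4]
grip_width: 0.202
```

```bash
python3 -c "
from h import *
clip();plan((.5287,-.3073,.096),80.4)"
```

```text
t 15.82 tcp clip x 115.0 y -0.3 z 96.0 yaw -170.83 Fx -1.4 Fy -2.0 Fz 6.4 T [ 0.17  0.18 -0.01] g 0.202
t 15.82 pos [ 0.5284 -0.3072  0.096 ] rpy [-3.1412e+00  7.0000e-04 -2.9815e+00] F [-1.7  1.7  6.4] grip 0.202
turn deg -71.23 share -0.7914 shift shares [ 0.0001 -0.001   0.    ] min rows 0.007324830106258002 9.948095316278048
```

```bash
python3 -c "
from h import *
s=snap('wrist','w13');snap('scene','sc13');clip()
b=cv2.imread('pics/sc13.png')
z=lambda im,x,y,w,h,k: cv2.resize(im[y:y+h,x:x+w],None,fx=k,fy=k,interpolation=cv2.INTER_CUBIC)
w=cv2.imread('pics/w13.png')
cv2.imwrite('pics/z13.png',np.hstack([z(b,90,130,90,90,4),z(w,190,160,140,120,3)[:360]]))"
```

```text
t 15.92 tcp clip x 115.0 y -0.3 z 96.0 yaw -170.83 Fx -0.7 Fy -1.0 Fz 5.9 T [ 0.28  0.28 -0.01] g 0.198
```

View pics/z13.png

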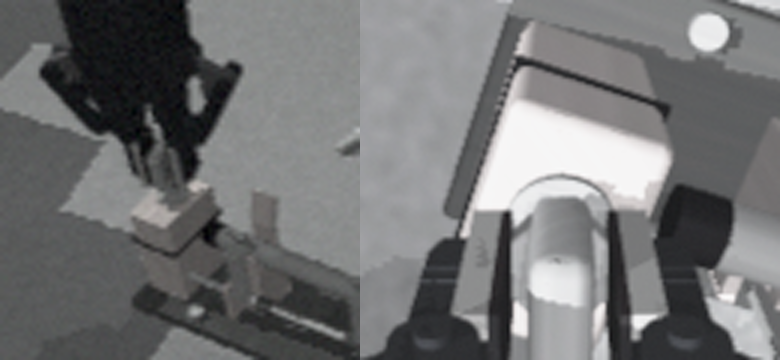

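The fingers stopped on the round collar under the wing, at a 17 mm opening. I'll open, lift 7 mm and close again.

Request:
apply_moves:
  jaw: 35
  moves:
    - {"xyz":[0,0,0],"turn":0}
    - {"xyz":[0,0,0],"turn":0}
    - {"xyz":[0,0,-0.012],"turn":0}
    - {"xyz":[0,0,-0.012],"turn":0}
    - {"xyz":[0,0,0],"turn":0}

```text
t: 16.33
tool_pos: [0.5285, -0.3074, 0.1035]
eef_rot: [-3.141, 0.001, -2.982]
contact_force: [-1.1, 0.2, 0.8]
grip_width: 0.41
```

Request:
apply_moves:
  jaw: 0
  moves:
    - {"xyz":[0,0,0],"turn":0}
    - {"xyz":[0,0,0],"turn":0}
    - {"xyz":[0,0,0],"turn":0}
    - {"xyz":[0,0,0],"turn":0}
    - {"xyz":[0,0,0],"turn":0}
    - {"xyz":[0,0,0],"turn":0}
    - {"xyz":[0,0,0],"turn":0}

```text
t: 16.92
tool_pos: [0.5282, -0.3072, 0.1028]
eef_rot: [-3.141, 0.0, -2.982]
contact_force: [-0.5, -0.7, 3.2]
grip_width: 0.102
```

```bash
python3 -c "
from h import *
s=snap('wrist','w14');snap('scene','sc14');clip()
b=cv2.imread('pics/sc14.png')
z=lambda im,x,y,w,h,k: cv2.resize(im[y:y+h,x:x+w],None,fx=k,fy=k,interpolation=cv2.INTER_CUBIC)
w=cv2.imread('pics/w14.png')
cv2.imwrite('pics/z14.png',np.hstack([z(b,90,130,90,90,4),z(w,190,160,140,120,3)[:360]]))"
```

```text
t 17.02 tcp clip x 115.0 y -0.5 z 102.8 yaw -170.83 Fx 0.2 Fy -0.9 Fz 3.5 T [-0.01  0.24  0.07] g 0.104
```

View pics/z14.png

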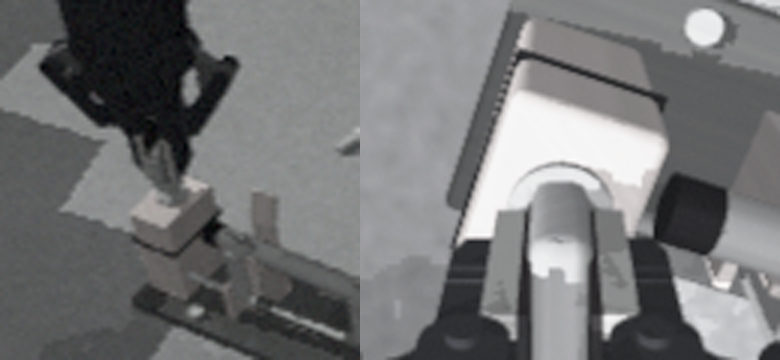

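The pads now hold the wing at an opening of 0.10. Turning clockwise.

Request:
apply_moves:
  moves:
    - {"xyz":[0,0,0],"turn":0.03}
    - {"xyz":[0,0,0],"turn":0.06}
    - {"xyz":[0,0,0],"turn":0.06}
    - {"xyz":[0,0,0],"turn":0.06}
    - {"xyz":[0,0,0],"turn":0.06}
    - {"xyz":[0,0,0],"turn":0.06}
    - {"xyz":[0,0,0],"turn":0.06}
    - {"xyz":[0,0,0],"turn":0.06}
    - {"xyz":[0,0,0],"turn":0.05}
    - {"xyz":[0,0,0],"turn":0}

```text
t: 17.85
tool_pos: [0.5283, -0.3067, 0.1028]
eef_rot: [3.141, -0.0, 2.512]
contact_force: [-1.2, 1.3, 6.7]
grip_width: 0.103
```

```bash
python3 -c "
from h import *
clip()
plan((.5282,-.3072,.1028),80.4)"
```

```text
t 17.85 tcp clip x 114.5 y -0.5 z 102.8 yaw 143.92 Fx -1.1 Fy -1.4 Fz 6.7 T [ 0.25  0.26 -0.08] g 0.103
t 17.85 pos [ 0.5283 -0.3067  0.1028] rpy [ 3.1413e+00 -2.0000e-04  2.5119e+00] F [-1.2  1.3  6.7] grip 0.103
turn deg 63.52 share 0.7058 shift shares [-0.0017 -0.0001 -0.0001] min rows 0.012550900797328584 8.871352363597975
```

Request:
apply_moves:
  moves:
    - {"xyz":[0,0,0],"turn":0.06}
    - {"xyz":[0,0,0],"turn":0.06}
    - {"xyz":[0,0,0],"turn":0.06}
    - {"xyz":[0,0,0],"turn":0.06}
    - {"xyz":[0,0,0],"turn":0.06}
    - {"xyz":[0,0,0],"turn":0.06}
    - {"xyz":[0,0,0],"turn":0.06}
    - {"xyz":[0,0,0],"turn":0.06}
    - {"xyz":[0,0,0],"turn":0.06}
    - {"xyz":[0,0,0],"turn":0}

```text
t: 18.68
tool_pos: [0.5288, -0.3064, 0.1028]
eef_rot: [3.141, -0.0, 1.664]
contact_force: [0.6, 1.7, 4.7]
grip_width: 0.104
```

```bash
python3 -c "
from h import *
clip()
plan((.5282,-.3072,.1028),80.4)"
```

```text
t 18.68 tcp clip x 114.1 y -0.1 z 102.8 yaw 95.34 Fx -1.7 Fy 0.3 Fz 4.7 T [ 0.43 -0.09 -0.06] g 0.104
t 18.68 pos [ 0.5288 -0.3064  0.1028] rpy [ 3.1409e+00 -4.0000e-04  1.6640e+00] F [0.6 1.7 4.7] grip 0.104
turn deg 14.94 share 0.1660 shift shares [-0.0029 -0.0016 -0.0001] min rows 0.02381353656056387 2.0868899257852807
```

Request:
apply_moves:
  moves:
    - {"xyz":[0,0,0],"turn":0.03}
    - {"xyz":[0,0,0],"turn":0.03}
    - {"xyz":[0,0,0],"turn":0.03}
    - {"xyz":[0,0,0],"turn":0.02}
    - {"xyz":[0,0,0],"turn":0}
    - {"xyz":[0,0,0],"turn":0}

```text
t: 19.18
tool_pos: [0.5289, -0.3064, 0.1028]
eef_rot: [3.141, -0.0, 1.498]
contact_force: [1.3, 2.6, 4.6]
grip_width: 0.106
```

```bash
python3 -c "
from h import *
clip()"
```

```text
t 19.18 tcp clip x 114.1 y 0.0 z 102.8 yaw 85.83 Fx -2.7 Fy 0.8 Fz 4.6 T [ 0.61 -0.36 -0.03] g 0.106
```

Request:
apply_moves:
  moves:
    - {"xyz":[0,0,0],"turn":0.02}
    - {"xyz":[0,0,0],"turn":0}
    - {"xyz":[0,0,0],"turn":0}

```text
t: 19.43
tool_pos: [0.5289, -0.3065, 0.1028]
eef_rot: [3.141, -0.001, 1.467]
contact_force: [2.2, 3.3, 4.4]
grip_width: 0.105
```

```bash
python3 -c "
from h import *
clip()"
```

```text
t 19.43 tcp clip x 114.2 y 0.0 z 102.8 yaw 84.02 Fx -3.6 Fy 1.6 Fz 4.4 T [ 0.82 -0.63 -0.02] g 0.105
```

Request:
apply_moves:
  moves:
    - {"xyz":[0,0,0],"turn":0.02}
    - {"xyz":[0,0,0],"turn":0}
    - {"xyz":[0,0,0],"turn":0}

```text
t: 19.68
tool_pos: [0.5289, -0.3064, 0.1028]
eef_rot: [3.141, -0.001, 1.435]
contact_force: [2.4, 3.7, 5.5]
grip_width: 0.104
```

```bash
python3 -c "
from h import *
clip()"
```

```text
t 19.68 tcp clip x 114.1 y 0.1 z 102.8 yaw 82.21 Fx -4.1 Fy 1.8 Fz 5.5 T [ 0.87 -0.73 -0.07] g 0.104
```

Request:
apply_moves:
  moves:
    - {"xyz":[0,0,0],"turn":0.02}
    - {"xyz":[0,0,0],"turn":0}
    - {"xyz":[0,0,0],"turn":0}

```text
t: 19.93
tool_pos: [0.5289, -0.3065, 0.1028]
eef_rot: [3.141, -0.001, 1.404]
contact_force: [3.2, 3.7, 4.8]
grip_width: 0.103
```

```bash
python3 -c "
from h import *
clip()"
```

```text
t 19.93 tcp clip x 114.2 y 0.1 z 102.8 yaw 80.42 Fx -4.1 Fy 2.5 Fz 4.8 T [ 0.86 -0.78  0.05] g 0.103
```

Request:
apply_moves:
  moves:
    - {"xyz":[0,0,0],"turn":0.02}
    - {"xyz":[0,0,0],"turn":0}
    - {"xyz":[0,0,0],"turn":0}

```text
t: 20.18
tool_pos: [0.5289, -0.3065, 0.1028]
eef_rot: [3.141, -0.0, 1.374]
contact_force: [2.9, 4.7, 4.8]
grip_width: 0.103
```

```bash
python3 -c "
from h import *
clip()
s=snap('wrist','w15')
w=cv2.imread('pics/w15.png')
cv2.imwrite('pics/z15.png',cv2.resize(w[60:260,150:360],None,fx=2.8,fy=2.8,interpolation=cv2.INTER_CUBIC))"
```

```text
t 20.18 tcp clip x 114.2 y 0.1 z 102.8 yaw 78.71 Fx -5.1 Fy 2.1 Fz 4.8 T [ 0.76 -0.65  1.05] g 0.103
```

View pics/z15.png

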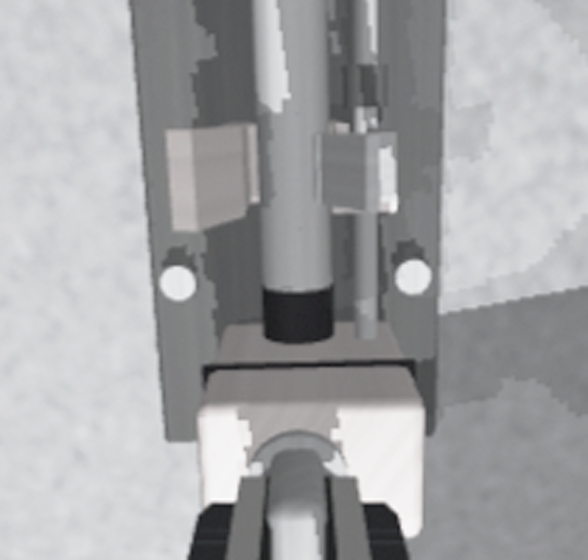

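Turning through yaw 80.4° to 78.7°, the torque jumped to 1.05 N m. The wrist picture shows the wing parallel to the probe, near (257,240), so the screw is at its stop. Now I'll back it off a quarter turn.

Request:
apply_moves:
  moves:
    - {"xyz":[0,0,0],"turn":-0.03}
    - {"xyz":[0,0,0],"turn":-0.06}
    - {"xyz":[0,0,0],"turn":-0.06}
    - {"xyz":[0,0,0],"turn":-0.06}
    - {"xyz":[0,0,0],"turn":-0.06}
    - {"xyz":[0,0,0],"turn":-0.06}
    - {"xyz":[0,0,0],"turn":-0.06}
    - {"xyz":[0,0,0],"turn":-0.06}
    - {"xyz":[0,0,0],"turn":-0.06}
    - {"xyz":[0,0,0],"turn":-0.06}

```text
t: 21.07
tool_pos: [0.5284, -0.3066, 0.1028]
eef_rot: [3.141, -0.0, 2.272]
contact_force: [1.0, 3.5, 4.3]
grip_width: 0.102
```

Request:
apply_moves:
  moves:
    - {"xyz":[0,0,0],"turn":-0.06}
    - {"xyz":[0,0,0],"turn":-0.06}
    - {"xyz":[0,0,0],"turn":-0.06}
    - {"xyz":[0,0,0],"turn":-0.06}
    - {"xyz":[0,0,0],"turn":-0.06}
    - {"xyz":[0,0,0],"turn":-0.06}
    - {"xyz":[0,0,0],"turn":-0.06}
    - {"xyz":[0,0,0],"turn":-0.02}
    - {"xyz":[0,0,0],"turn":0}
    - {"xyz":[0,0,0],"turn":0}

```text
t: 21.9
tool_pos: [0.5281, -0.307, 0.1027]
eef_rot: [3.141, 0.0, 2.958]
contact_force: [1.7, 3.3, 5.8]
grip_width: 0.104
```

```bash
python3 -c "
from h import *
clip()
for n in('side','scene','wrist'): snap(n,n+'16')
w=cv2.imread('pics/wrist16.png')
z=lambda im,x,y,w,h,k: cv2.resize(im[y:y+h,x:x+w],None,fx=k,fy=k,interpolation=cv2.INTER_CUBIC)
b=cv2.imread('pics/scene16.png')
cv2.imwrite('pics/z16.png',np.hstack([z(b,85,125,120,120,3),z(w,170,110,190,180,2)[:360]]))"
```

```text
t 21.90 tcp clip x 114.8 y -0.6 z 102.7 yaw 169.49 Fx -3.6 Fy 1.1 Fz 5.8 T [ 0.7  -0.21  0.02] g 0.104
```

View pics/z16.png

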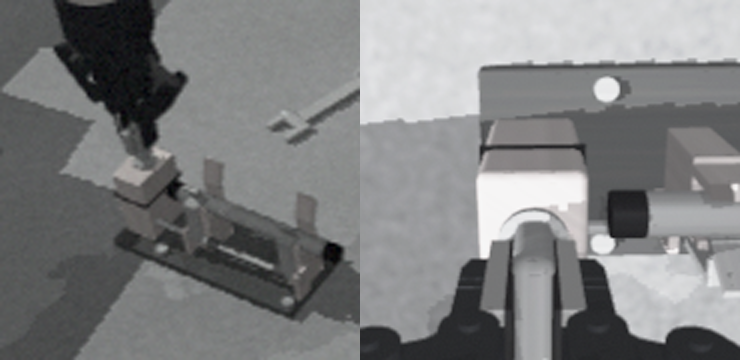

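View pics/scene16.png

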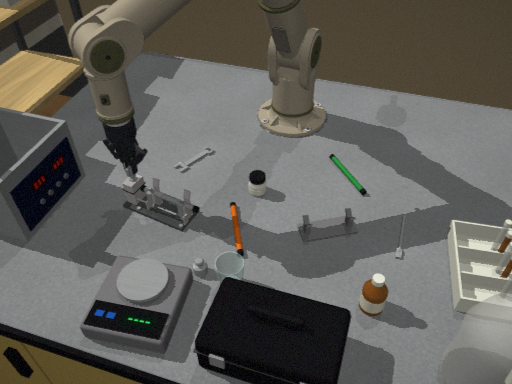

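The wing is square to the probe and held, the probe sits in the clip at (165,203) in the scene view, and everything else is where it started. Handing in.

```bash
python3 -c "
from h import *
clip(); print(close_job())"
```

```text
t 22.05 tcp clip x 114.8 y -0.6 z 102.7 yaw 169.48 Fx -3.0 Fy 0.4 Fz 6.2 T [ 0.69 -0.29  0.06] g 0.102
the job is handed in; nothing more can be done
None
```

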